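Exchange sample cassettes in a titrator's latched sample-changer rack

ROBOT

A 7-joint arm with a two-finger parallel gripper is mounted at the origin on the work surface. World frame = base frame: x ahead of the robot, y to its left, z up, the work surface at z = 0. Lengths are in m, angles in rad, forces in N, time in s.
With the tool pointing down it reaches from about 0.425 to 0.875 m from the base axis. Payload 4.7 kg.
Tool frame: the origin (TCP) lies at the very end of the fingers, on their centre line; the grasp point (between the pads) lies 19 mm behind it; z points along the fingers, y is the line along which they close (so a half turn about z gives the same grasp; the last joint's range is limited). The gripper opens to 85 mm and grips with 20 to 120 N. Pads are 22 mm wide; open, the fingers measure 114 mm over their backs; the gripper's body (76 mm by 85 mm) begins 54 mm behind the grasp point. The pads swing forward as they close: fully open they stand 13 mm farther back than shut.
Start: joints at [1.225, 0.321, -0.07, 1.45, 0.023, 1.371, -0.057], TCP at [0.229, -0.608, 0.231] pointing down, gripper open.
Joint ranges: [-2.86, 2.86], [-0.3, 2.09], [-1.38, 1.24], [0.06, 2.45], [-1.56, 4.7], [0.09, 2.05], [-2.69, 2.69]. Speed limits (rad/s): [2.57, 2.57, 3.14, 3.14, 3.14, 3.14, 3.14].

INTERFACE

Orientations are given as a rotation vector (axis times angle).
In Python, from cell import r gives the robot as it stands.
- The arm moves only by the tool servo_tool, never from a script. Its argument "rows" is a list of rows, each a list of 7 numbers: the shift along the tool's x, y, z in units of 50 mm (1.0 is 50 mm), then the turn, a rotation vector about the tool's x, y, z in units of 6 degrees (1.0 is 6 degrees), then the closure, from 0 (fully open) to 1 (shut). A call has 1 to 5 rows; each row is the pose to reach, as a shift and turn from the pose commanded when the call began, along the tool's axes at that moment; what a row does not reach only later rows make up. A row lasts 1/8 s, in which the tool goes at most 62.5 mm and 10.7 degrees, less where a joint would pass 70% of its speed; a pose out of reach is approached as far as the arm can. A call with a gripper value outside its range is refused whole. The fingers move at their own pace and stop on an object; "force" is the grip in N (left out, the last holds). Time passes only in rows, so rows that repeat a pose let the fingers close. It gives the time, the measured TCP pose, the force, the opening and the grip force at its end, in the units of the state.
- r.state(): the state, without advancing time (a new reading comes with each control period).
- r.grab_frame(name): name is "side" or "top" or "wrist"; returns a dict with "pixels" (420x560x3 uint8, red, green, blue), "fx", "fy", "cx", "cy" (pixels), "k1" (the pictures are not rectified: a ray, as slopes to the right and down, at radius r is drawn at 1 + k1 r^2 times it, then the intrinsics apply), "rvec" (rotation vector, rad) and "tvec" (3), from world to camera coordinates, as OpenCV has them. Camera axes: x right, y down, z forward; pixel columns grow to the right and rows downward; lengths in m; the calibration is good to about 2 mm. A picture is of the moment at which its call begins. There is no depth.
- r.hand_in(): hands the job in; it is judged then, once.
The state is a dict: "clock": time; "q": joint angles; "dq": joint speeds; "effort": joint torques, N m; "position": TCP position; "ee_rot": TCP orientation; "force": force on the tool from outside, world axes, zero at the start; "ft_torque": the same for the moment, N m; "gripper_width": finger opening in m; "gripper_force": force on a finger pad.
Only numpy, scipy, OpenCV 4.12 (cv2) and the standard library are available. Lean on these libraries where they do the work, as an engineer would, in place of code of your own. Each camera call takes 0.05 s, during which the arm holds its last target. There are 200 camera calls.

TASK

Reload the sample-changer rack for the next titration run: for each spent cassette still latched in the rack, press its thumb latch open, lift it out and stand it in the steel tray; then load the cassette from the warming block (press its ejector lever right down so that it rises) and every cassette standing on the bench, one to a slot, in any slots and any order. Press a slot's latch open before loading and push the cassette fully home so that the latch snaps shut over its foot; leave all four latches shut, and do not shove or knock over the bottles, jar, beaker and dish on the bench.

Things in the scene. Friction and masses are not known exactly. Their poses are not given: they have to be found in the camera images.
- rack: Sample-changer rack, fixed: aluminium base 110 x 256 x 10 mm, four slots in a row along its y, 60 mm apart, a black thumb latch at the front (-x end, towards the robot) of each. Origin: underside, mid-row, 20 mm in front (-x) of the slot centres. Slots are 75 x 33 mm (x by y); upright walls reach 8 mm above the slot floor, then sloping lead-ins to 15 mm, 3 mm wider a side; 27 mm between slots.
- slot1 (a point): Centre of the floor of slot 1 (slot 1 at the rack's -y end, 4 at its +y end), 10 mm above the bench, axes as the rack. A cassette fully home has its origin here, its length along x, either way round. Latch 1: the middle of its thumb pad's top lies 76 mm in front (-x) of this point and 23 mm above it when shut; when open, about 85 mm in front and level with it. Pad: 26 mm (x) by 24 mm (y).
- slot2 (a point): Centre of the floor of slot 2 (slot 1 at the rack's -y end, 4 at its +y end), 10 mm above the bench, axes as the rack. A cassette fully home has its origin here, its length along x, either way round. Latch 2: the middle of its thumb pad's top lies 76 mm in front (-x) of this point and 23 mm above it when shut; when open, about 85 mm in front and level with it. Pad: 26 mm (x) by 24 mm (y).
- slot3 (a point): Centre of the floor of slot 3 (slot 1 at the rack's -y end, 4 at its +y end), 10 mm above the bench, axes as the rack. A cassette fully home has its origin here, its length along x, either way round. Latch 3: the middle of its thumb pad's top lies 76 mm in front (-x) of this point and 23 mm above it when shut; when open, about 85 mm in front and level with it. Pad: 26 mm (x) by 24 mm (y).
- slot4 (a point): Centre of the floor of slot 4 (slot 1 at the rack's -y end, 4 at its +y end), 10 mm above the bench, axes as the rack. A cassette fully home has its origin here, its length along x, either way round. Latch 4: the middle of its thumb pad's top lies 76 mm in front (-x) of this point and 23 mm above it when shut; when open, about 85 mm in front and level with it. Pad: 26 mm (x) by 24 mm (y).
- latch1 (a joint): Thumb latch of slot 1, pivoted 42 mm in front of the slot centre. 0 = shut: its hook reaches 6 mm over a seated front foot (or bars the empty slot). 0.6 = open. Over-centre spring: 2 to 4 N down on the pad past 0.42 flips it open and it stays. Its heel then stands 7 mm above the slot floor: pressing the cassette home (3 to 4 N at its front end, 6 to 8 N at its middle) snaps it shut.
- latch2 (a joint): Thumb latch of slot 2, pivoted 42 mm in front of the slot centre. 0 = shut: its hook reaches 6 mm over a seated front foot (or bars the empty slot). 0.6 = open. Over-centre spring: 2 to 4 N down on the pad past 0.42 flips it open and it stays. Its heel then stands 7 mm above the slot floor: pressing the cassette home (3 to 4 N at its front end, 6 to 8 N at its middle) snaps it shut.
- latch3 (a joint): Thumb latch of slot 3, pivoted 42 mm in front of the slot centre. 0 = shut: its hook reaches 6 mm over a seated front foot (or bars the empty slot). 0.6 = open. Over-centre spring: 2 to 4 N down on the pad past 0.42 flips it open and it stays. Its heel then stands 7 mm above the slot floor: pressing the cassette home (3 to 4 N at its front end, 6 to 8 N at its middle) snaps it shut.
- latch4 (a joint): Thumb latch of slot 4, pivoted 42 mm in front of the slot centre. 0 = shut: its hook reaches 6 mm over a seated front foot (or bars the empty slot). 0.6 = open. Over-centre spring: 2 to 4 N down on the pad past 0.42 flips it open and it stays. Its heel then stands 7 mm above the slot floor: pressing the cassette home (3 to 4 N at its front end, 6 to 8 N at its middle) snaps it shut.
- warmer: Warming block, fixed: white housing with an aluminium top, 150 x 120 x 80 mm (x, y, z of its own), lever on its -x face. Origin: centre of the underside. One rectangular pocket in the top, 75 x 33 mm, the long way along its x, its centre 10 mm behind (+x) the origin, holds warm_cassette with its top flush with the block.
- ejector (a joint): Ejector lever at the middle of the block's -x face. 0 = up (cassette down), 0.5 rad = pressed right down, cassette raised 24 mm. Stiff (6 to 9 N down on its pad); stays where it is left. Its black pad is 28 mm (x) by 30 mm (y); the middle of its top lies 120 mm in front (-x) of the block's origin, 65 mm above the bench when up, about 44 mm when pressed right down.
- warm_cassette: White sample cassette with three capped vials, about 140 g, seated flush in the warming block. Origin: centre of its underside; x along its length, z up. Its foot is 72 x 30 x 8 mm; on it the body, 56 mm long (8 mm shorter than the foot at either end), 30 mm wide, up to 42 mm above the underside. To be gripped across the 30 mm width. The same either way round.
- cassette1: Same make and shape as warm_cassette. It stands on its foot on the bench. Absent in some runs.
- cassette2: Same make and shape as warm_cassette. It stands on its foot on the bench. Absent in some runs.
- cassette3: Same make and shape as warm_cassette. It stands on its foot on the bench. Absent in some runs.
- spent1: Spent cassette from the last run, same make and shape as warm_cassette, latched in slot 1 of the rack at the start. Pressing that latch open tips its front end up about 7 mm. Absent in some runs.
- spent2: Spent cassette from the last run, same make and shape as warm_cassette, latched in slot 2 of the rack at the start. Pressing that latch open tips its front end up about 7 mm. Absent in some runs.
- spent3: Spent cassette from the last run, same make and shape as warm_cassette, latched in slot 4 of the rack at the start. Pressing that latch open tips its front end up about 7 mm. Absent in some runs.
- spent_tray: Shallow open steel tray, fixed, 120 x 140 x 18 mm (x, y, z of its own), walls and floor 3 mm thick. Origin: centre of the underside. Empty at the start.
- reagent_bottle: White bottle, 56 mm across, 125 mm tall; bystander.
- septum_jar: Small amber jar, 42 mm across, 45 mm tall; bystander.
- beaker: Glass beaker, 64 mm across, 75 mm tall; bystander.
- solvent_bottle: Amber bottle, 64 mm across, 150 mm tall; bystander.
- weighing_dish: White weighing dish, 70 mm across, 14 mm tall; bystander.
Things that resemble listed ones, but are neither listed nor needed, are in the scene too. What is shaped like the spent3 but red is not meant.

How it is judged:
By the outcome, as a careful person would: the job done as asked, in the order asked, and still so for the second after the job is handed in, with the robot touching nothing.
Of cassette1, cassette2, cassette3 only 2 to 3 are there at a start; the rules pass over those that are not, and their reading is None.
Of spent1, spent2, spent3 only 1 to 2 are there at a start; the rules pass over those that are not, and their reading is None.
At some moment in a run one of cassette1, cassette2, cassette3 may be knocked a few centimetres aside while the robot is not near it.
It also fails if it takes over 210 s, if anything falls off the work surface, if the arm or the gripper's body presses on something with over 40 N, if the wrist force passes 120 N, or if a joint passes its speed limit or range.

## Working session

There is one attempt and no reset: what is moved stays moved. The work goes in short steps, Python scripts to look and compute and a tool call to move; the robot and the scene stay as the last step left them, time stands still between calls to the robot, and variables do not carry over. Pictures are saved under pics/ and viewed, at most 17 in all, crops included, and the job is handed in when it is done.

Besides the shell and the picture viewer there is one more tool, called after "Request:" as name(argument=value, ...), one argument or row to a line, values as JSON. servo_tool: Moves the arm, as the interface text tells. Its arguments: {"type":"object","properties":{"rows":{"type":"array","items":{"type":"array","items":{"type":"number"}}},"force":{"type":"number"}},"required":["rows"]}

```bash
mkdir -p pics; ls; cat > h.py <<'E'
import numpy as np,cv2
from cell import r
def grab(n,save=None):
    f=r.grab_frame(n)
    if save: cv2.imwrite(f'pics/{save}.png',f['pixels'][:,:,::-1])
    return f
def K(f): return np.array([[f['fx'],0,f['cx']],[0,f['fy'],f['cy']],[0,0,1]]),np.array([f['k1'],0,0,0.])
def px2w(f,uv,z):
    k,d=K(f); n=cv2.undistortPointsIter(np.array(uv,float).reshape(-1,1,2),k,d,None,None,(3,50,1e-9)).reshape(-1,2)
    R=cv2.Rodrigues(np.array(f['rvec'],float))[0]; t=np.array(f['tvec'],float).reshape(3)
    c=-R.T@t; D=np.c_[n,np.ones(len(n))]@R
    return c+D*((np.broadcast_to(z,len(n))-c[2])/D[:,2])[:,None]
def w2px(f,P):
    k,d=K(f); return cv2.projectPoints(np.array(P,float).reshape(-1,1,3),np.array(f['rvec'],float),np.array(f['tvec'],float),k,d)[0].reshape(-1,2)
E
python3 - <<'E'
from h import *
a=grab('top','top0');b=grab('side','side0')
for f in(a,b):print({k:v for k,v in f.items() if k!='pixels'})
s=r.state();print(s)
E
```

```text
pics
{'fx': 415.57297155683847, 'fy': 415.57297155683847, 'cx': 276.95306985439134, 'cy': 207.27798164405905, 'k1': -0.05158032789043999, 'rvec': array([ 2.1799984 , -2.15134092,  0.12096378]), 'tvec': array([0.01758828, 0.5795217 , 1.0145439 ])}
{'fx': 450.7300708665692, 'fy': 450.7300708665692, 'cx': 274.2306710722087, 'cy': 210.6919858676269, 'k1': -0.011872459309116646, 'rvec': array([ 2.33358084, -0.18972096,  0.07604405]), 'tvec': array([-0.59076945,  0.11078174,  1.20750051])}
{'clock': 0.1, 'q': array([ 1.2250945 ,  0.32175837, -0.07005859,  1.45154717,  0.02261943,
        1.37077563, -0.05692555]), 'dq': array([ 0.0001846 , -0.00139254, -0.00039283, -0.00223   , -0.00119901,
       -0.00039411,  0.00134063]), 'effort': array([-1.19351330e-04, -4.94875574e+01, -3.83883622e-01, -3.15212345e+01,
        1.31080498e-02,  7.49641360e-03,  1.04542423e-05]), 'position': array([ 0.22862667, -0.60796383,  0.23032942]), 'ee_rot': array([-3.08927407e+00, -5.61807599e-01,  6.60598737e-04]), 'force': array([-0.21007592, -0.12674159, -0.30796023]), 'ft_torque': array([-0.00380044, -0.01513614, -0.01225884]), 'gripper_force': 0.0, 'gripper_width': 0.08562350379510955}
```

View pics/top0.png

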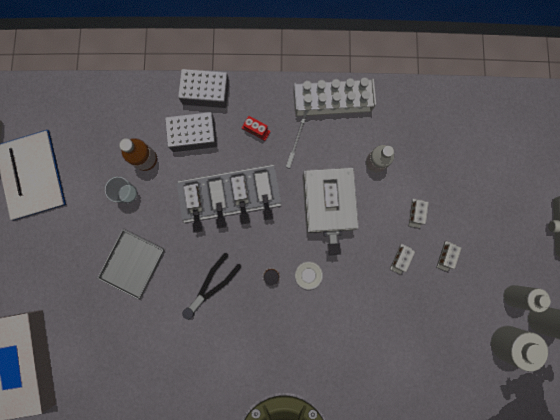

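View pics/side0.png

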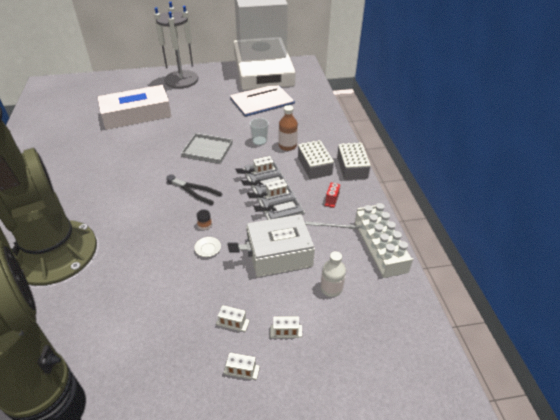

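The top view shows the rack at (230,192), with slots from right (1) to left (4) and occupants near (239,188) and (193,197). The warmer is at (330,200) with its lever at (333,245). Bench cassettes are at (419,212), (403,259) and (450,256), and the tray is at (132,264). The red look-alike is at (256,128). I'll enlarge the rack and warmer, and then the bench cassettes.

```bash
python3 - <<'E'
from h import *
im=cv2.imread('pics/top0.png')
a=cv2.resize(im[155:265,165:365],None,fx=4,fy=4,interpolation=2)
cv2.imwrite('pics/c1.png',a)
b=cv2.resize(im[190:280,385:475],None,fx=5,fy=5,interpolation=2)
c=cv2.resize(im[220:310,90:180],None,fx=4,fy=4,interpolation=2)
o=np.zeros((450,800,3),np.uint8);o[:450,:450]=b;o[:350,450:]=c[:350,:350]
cv2.imwrite('pics/c2.png',o)
E
```

```text
(no output)
```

View pics/c1.png

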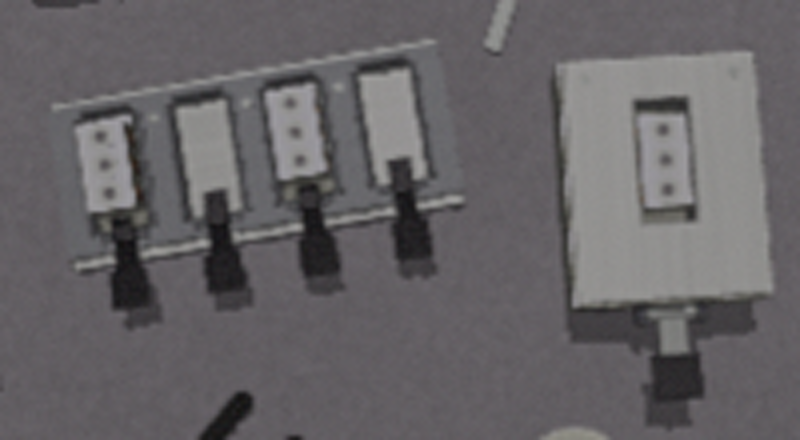

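View pics/c2.png

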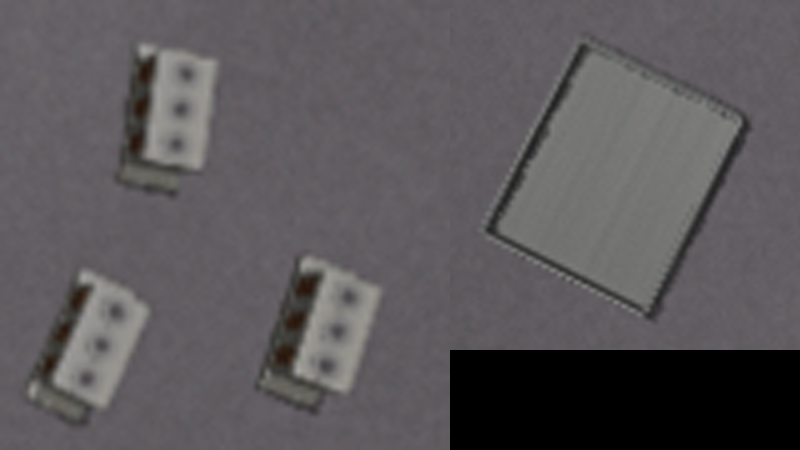

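The crops show spent cassettes in slots 2 and 4, with slots 1 and 3 empty. There are three white cassettes on the bench and the tray is empty. Next I measure positions.

```bash
python3 - <<'E'
from h import *
f=r.grab_frame('top')
def c1(p): return (np.array(p)+.5)/4-.5+[165,155]
def c2(p): return (np.array(p)+.5)/5-.5+[385,190]
def ct(p): return (np.array(p)-[450,0]+.5)/4-.5+[90,220]
np.set_printoptions(precision=4,suppress=True)
def line(n,p,z):
    w=px2w(f,p,z); d=w[0]-w[-1]; print(n,w.mean(0),np.degrees(np.arctan2(d[1],d[0])),np.linalg.norm(d))
line('s4',c1([(100,136),(105,165),(109,193)]),.052)
line('s2',c1([(290,103),(295,131),(301,160)]),.052)
line('warm',c1([(663,129),(665,160),(668,188)]),.080)
line('A',c2([(187,75),(181,109),(176,144)]),.042)
line('B',c2([(116,312),(101,345),(86,378)]),.042)
line('C',c2([(349,297),(338,331),(327,366)]),.042)
w=px2w(f,c1([(557,63),(750,53),(772,293),(574,305)]),.08);print('block',w,w.mean(0))
w=px2w(f,ct([(585,38),(748,120),(655,318),(488,232)]),.018);print('tray',w,w.mean(0))
print('pad',px2w(f,c1([(678,377)]),.065))
print('latchpads',px2w(f,c1([(131,291),(226,272),(320,258),(414,243)]),.033))
w=px2w(f,c1([(53,106),(435,42),(465,201),(75,266)]),[.01,.01,.02,.02]);print('rack',w)
for n,p,z in[('reag',(382,157),.06),('beaker',(122,190),.04),('solv',(143,155),.07),('jar',(271,277),.03),('dish',(309,275),.01),('red',(256,128),.04)]:print(n,px2w(f,[p],z))
E
```

```text
s4 [0.6028 0.2394 0.052 ] 10.978750070751357 0.03625963021830585
s2 [0.6253 0.1215 0.052 ] 12.142293879893977 0.036513262064522475
warm [ 0.607  -0.1046  0.08  ] 4.7216017180933845 0.03601566468966409
A [ 0.5724 -0.3358  0.042 ] -10.486309634599866 0.0354670370806662
B [ 0.4546 -0.2929  0.042 ] -25.48974937728259 0.03615147198053656
C [ 0.4623 -0.4125  0.042 ] -19.504220452017123 0.03635111533823982
block [[ 0.6649 -0.0388  0.08  ]
 [ 0.6728 -0.1563  0.08  ]
 [ 0.5269 -0.1685  0.08  ]
 [ 0.5182 -0.0499  0.08  ]] [ 0.5957 -0.1034  0.08  ]
tray [[0.5194 0.4165 0.018 ]
 [0.4691 0.3095 0.018 ]
 [0.3444 0.3636 0.018 ]
 [0.3957 0.4727 0.018 ]] [0.4322 0.3906 0.018 ]
pad [[ 0.4764 -0.1141  0.065 ]]
latchpads [[0.5258 0.224  0.033 ]
 [0.5385 0.1647 0.033 ]
 [0.5481 0.1059 0.033 ]
 [0.5584 0.0471 0.033 ]]
rack [[0.6465 0.2833 0.01  ]
 [0.6918 0.036  0.01  ]
 [0.5868 0.0153 0.02  ]
 [0.5419 0.2627 0.02  ]]
reag [[ 0.7058 -0.2351  0.06  ]]
beaker [[0.617  0.4172 0.04  ]]
solv [[0.7007 0.3583 0.07  ]]
jar [[0.4053 0.0377 0.03  ]]
dish [[ 0.4104 -0.0581  0.01  ]]
red [[0.7815 0.0815 0.04  ]]
```

```bash
cat >> h.py <<'E'
from scipy.spatial.transform import Rotation as Ro
def plan(*tg):
    "tg: (x,y,z,yawdeg) ; prints successive shifts/turns in tool units"
    s=r.state(); p=np.array(s['position']); R=Ro.from_rotvec(s['ee_rot'])
    print('now',p.round(4),'yaw',np.degrees(np.arctan2(*R.as_matrix()[[1,0],0])).round(2),'w',round(s['gripper_width'],4),'F',np.round(s['force'],1),'t',round(s['clock'],1))
    for t in tg:
        T=Ro.from_euler('z',t[3],degrees=True)*Ro.from_euler('x',180,degrees=True)
        print(t,'->',(R.inv().apply(np.array(t[:3])-p)/.05).round(2),(np.degrees((R.inv()*T).as_rotvec())/6).round(2)); p=np.array(t[:3]);R=T
E
python3 -c "
from h import *
plan((.545,.1065,.16,10.5),(.5232,.2247,.16,10.5))"
```

```text
now [ 0.2287 -0.608   0.2305] yaw 20.62 w 0.0856 F [-0.6 -0.2  0.7] t 0.1
(0.545, 0.1065, 0.16, 10.5) -> [ 10.95 -11.15   1.43] [-0.01  0.    1.69]
(0.5232, 0.2247, 0.16, 10.5) -> [ 0.  -2.4 -0. ] [0. 0. 0.]
```

Request:
servo_tool(
  rows=[
    [0.73,-0.74,0,0,0,0,1],
    [1.46,-1.49,0,0,0,0,1],
    [2.19,-2.23,0,0,0,0,1],
    [2.92,-2.97,0,0,0,0,1],
    [3.65,-3.72,0,0,0,0,1],
  ],
  force=30,
)

```text
clock: 0.78
position: [0.3346, -0.3683, 0.2311]
ee_rot: [3.091, 0.562, -0.0]
force: [1.5, -0.3, -0.5]
gripper_width: 0.0002
gripper_force: 0.0
```

Request:
servo_tool(
  rows=[
    [0.73,-0.74,0,0,0,0,1],
    [1.46,-1.49,0,0,0,0,1],
    [2.19,-2.23,0,0,0,0,1],
    [2.92,-2.97,0,0,0,0,1],
    [3.65,-3.72,0,0,0,0,1],
  ],
)

```text
clock: 1.4
position: [0.4398, -0.1301, 0.2313]
ee_rot: [3.09, 0.562, 0.0]
force: [0.7, -0.5, 0.2]
gripper_width: 0.0004
gripper_force: 0.0
```

Request:
servo_tool(
  rows=[
    [0.73,-0.74,0.28,0,0,0.3,1],
    [1.46,-1.49,0.57,0,0,0.6,1],
    [2.19,-2.23,0.86,0,0,1,1],
    [2.92,-2.97,1.14,0,0,1.3,1],
    [3.65,-3.72,1.43,0,0,1.69,1],
  ],
)

```text
clock: 2.02
position: [0.5454, 0.1077, 0.1593]
ee_rot: [3.128, 0.283, 0.001]
force: [0.6, -0.6, 0.6]
gripper_width: 0.0
gripper_force: 0.0
```

```bash
python3 -c "
from h import *
plan((.545,.1065,.16,10.5),(.545,.1065,.04,10.5))
f=grab('wrist','w1')
s=r.state()
print(w2px(f,[(.545,.1065,.033),(.5232,.2247,.033),(.6253,.1215,.052),(.6028,.2394,.052)]).round(0))"
```

```text
now [0.5454 0.1077 0.1593] yaw 10.35 w 0.0 F [ 0.6 -0.6  0.6] t 2.0
(0.545, 0.1065, 0.16, 10.5) -> [-0.01  0.02 -0.01] [ 0.   -0.   -0.02]
(0.545, 0.1065, 0.04, 10.5) -> [-0.  -0.   2.4] [0. 0. 0.]
[[280. 206.]
 [146. 206.]
 [280. 109.]
 [124. 112.]]
```

View pics/w1.png

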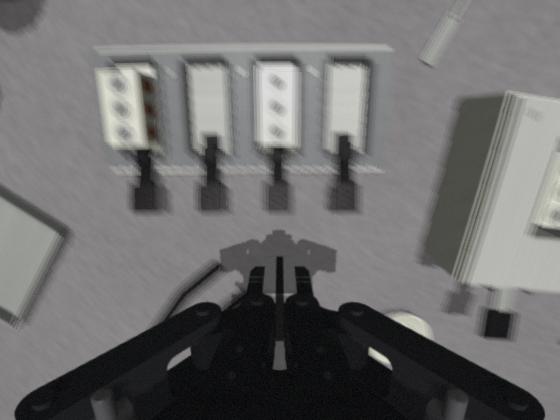

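The wrist view shows latch pads 1 to 4 at (344,195), (278,195), (212,195) and (146,196), with the cassettes close to where I predicted them. Now I press latch 2.

Request:
servo_tool(
  rows=[
    [0.02,0.02,0.7,0,0,0,1],
    [0.04,0.02,1.4,0,0,0,1],
    [0.04,0.02,2.1,0,0,0,1],
    [0.04,0.02,2.35,0,0,0,1],
    [0.04,0.02,2.5,0,0,0,1],
  ],
)

```text
clock: 2.7
position: [0.547, 0.1059, 0.0348]
ee_rot: [3.128, 0.287, -0.0]
force: [-1.9, 0.4, 2.4]
gripper_width: -0.0002
gripper_force: 0.8
```

Request:
servo_tool(
  rows=[
    [0,0,0.07,0,0,0,1],
    [0,0,0.14,0,0,0,1],
    [0,0,0.21,0,0,0,1],
    [0,0,0.28,0,0,0,1],
  ],
)

```text
clock: 3.2
position: [0.547, 0.1059, 0.0208]
ee_rot: [3.128, 0.287, 0.0]
force: [-2.1, 0.4, 1.6]
gripper_width: 0.0001
gripper_force: 0.8
```

Request:
servo_tool(
  rows=[
    [0,0,0.04,0,0,0,1],
    [0,0,0.04,0,0,0,1],
    [0,0,0.04,0,0,0,1],
  ],
)

```text
clock: 3.58
position: [0.5472, 0.106, 0.0188]
ee_rot: [-3.128, -0.287, -0.001]
force: [-0.3, -0.9, -0.2]
gripper_width: 0.0001
gripper_force: 0.0
```

Request:
servo_tool(
  rows=[
    [0,0,-0.8,0,0,0,1],
    [0,0,-1.6,0,0,0,1],
    [0,0,-2.5,0,0,0,1],
  ],
)

```text
clock: 3.95
position: [0.5467, 0.106, 0.1448]
ee_rot: [-3.128, -0.287, 0.001]
force: [0.9, 0.1, -0.2]
gripper_width: -0.0001
gripper_force: 0.0
```

Request:
servo_tool(
  rows=[
    [0,0,0,0,0,0,1],
    [0,0,0,0,0,0,1],
  ],
)

```text
clock: 4.2
position: [0.5467, 0.1057, 0.1434]
ee_rot: [3.128, 0.287, -0.0]
force: [-0.4, 0.5, -0.5]
gripper_width: -0.0002
gripper_force: 0.0
```

```bash
python3 -c "
from h import *
plan((.5232,.2247,.16,10.5))
f=grab('wrist','w2')"
```

```text
now [0.5467 0.1057 0.1434] yaw 10.47 w -0.0002 F [-0.4  0.5 -0.5] t 4.2
(0.5232, 0.2247, 0.16, 10.5) -> [-0.03 -2.42 -0.33] [ 0.    0.   -0.01]
```

View pics/w2.png

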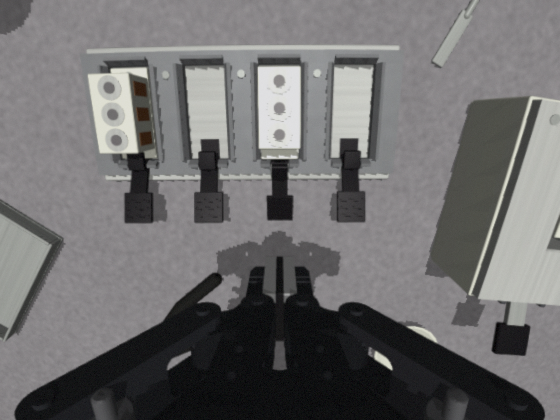

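Latch 2 is open: its pad at (280,207) is foreshortened and the cassette front is tipped up. Now I grip spent2.

Request:
servo_tool(
  rows=[
    [0.5,0,0,0,0,0,0.41],
    [1.1,-0.02,0,0,0,0,0.41],
    [1.6,-0.02,0.4,0,0,0,0.41],
    [1.6,-0.02,1.1,0,0,0,0.41],
    [1.6,-0.02,1.7,0,0,0,0.41],
  ],
  force=40,
)

```text
clock: 4.88
position: [0.6241, 0.1214, 0.0553]
ee_rot: [-3.128, -0.287, 0.006]
force: [-0.4, -0.3, 0.4]
gripper_width: 0.0502
gripper_force: 0.0
```

Request:
servo_tool(
  rows=[
    [0,0,0.2,0,0,0,0.41],
    [0,0,0.4,0,0,0,0.41],
    [0,0,0.55,0,0,0,0.41],
    [0,0,0.55,0,0,0,0.41],
  ],
)

```text
clock: 5.38
position: [0.6255, 0.1214, 0.0313]
ee_rot: [3.128, 0.287, 0.0]
force: [-0.5, 0.8, -0.4]
gripper_width: 0.0503
gripper_force: 0.0
```

Request:
servo_tool(
  rows=[
    [0,0,0,0,0,0,1],
    [0,0,0,0,0,0,1],
    [0,0,0,0,0,0,1],
    [0,0,0,0,0,0,1],
  ],
)

```text
clock: 5.88
position: [0.626, 0.1216, 0.0321]
ee_rot: [3.128, 0.287, 0.002]
force: [-0.3, -0.5, 4.9]
gripper_width: 0.0289
gripper_force: 43.1
```

Request:
servo_tool(
  rows=[
    [0,0,-0.3,0,0,0,1],
    [0,0,-0.8,0,0,0,1],
    [0,0,-1.5,0,0,0,1],
    [0,0,-2.2,0,0,0,1],
    [0,0,-2.6,0,0,0,1],
  ],
)

```text
clock: 6.5
position: [0.6258, 0.1219, 0.1635]
ee_rot: [-3.128, -0.287, -0.003]
force: [-0.2, -0.7, -2.2]
gripper_width: 0.0292
gripper_force: 42.3
```

```bash
python3 -c "
from h import *
import math
# tray: center, short axis dir
c=np.array([.4322,.3906]); e=np.array([math.cos(math.radians(66.5)),math.sin(math.radians(66.5))])
for k in(1,-1):print((c+k*.026*e).round(4))
a=c-.026*e
plan((*a,.16,-23.5),(*a,.024,-23.5))"
```

```text
[0.4426 0.4144]
[0.4218 0.3668]
now [0.6258 0.1219 0.1635] yaw 10.48 w 0.0292 F [-0.2 -0.7 -2.2] t 6.5
(np.float64(0.4218325242079436), np.float64(0.3667564380659868), 0.16, -23.5) -> [-3.12 -5.56  0.06] [-0.   -0.02  5.66]
(np.float64(0.4218325242079436), np.float64(0.3667564380659868), 0.024, -23.5) -> [-0.   -0.    2.72] [0. 0. 0.]
```

Request:
servo_tool(
  rows=[
    [-0.5,-0.9,0,0,0,0,1],
    [-1.1,-2.0,0,0,0,0,1],
    [-1.7,-3.0,0,0,0,0,1],
    [-2.3,-4.1,0,0,0,0,1],
    [-2.8,-5.0,0,0,0,0,1],
  ],
)

```text
clock: 7.12
position: [0.4398, 0.3435, 0.1611]
ee_rot: [3.128, 0.289, -0.001]
force: [0.8, 0.9, -1.3]
gripper_width: 0.029
gripper_force: 42.3
```

Request:
servo_tool(
  rows=[
    [-0.32,-0.56,0,0,0,1.4,1],
    [-0.32,-0.56,0.2,0,0,2.8,1],
    [-0.32,-0.56,0.5,0,0,4.2,1],
    [-0.32,-0.56,1.0,0,0,5.66,1],
    [-0.32,-0.56,1.5,0,0,5.66,1],
  ],
)

```text
clock: 7.75
position: [0.4176, 0.3649, 0.0998]
ee_rot: [3.081, -0.529, -0.026]
force: [0.1, 0.6, -2.3]
gripper_width: 0.0293
gripper_force: 42.3
```

Request:
servo_tool(
  rows=[
    [0,0,0.4,0,0,0,1],
    [0,0,0.8,0,0,0,1],
    [0,0,1.05,0,0,0,1],
    [0,0,1.25,0,0,0,1],
    [0,0,1.27,0,0,0,1],
  ],
)

```text
clock: 8.38
position: [0.4164, 0.3641, 0.0363]
ee_rot: [3.081, -0.526, -0.026]
force: [-0.6, -0.0, -1.0]
gripper_width: 0.0291
gripper_force: 42.3
```

```bash
python3 -c "
from h import *
plan((.4218,.3668,.024,-23.5))
grab('top','t1')
im=cv2.imread('pics/t1.png');cv2.imwrite('pics/t1c.png',cv2.resize(im[150:310,80:290],None,fx=3,fy=3,interpolation=2))"
```

```text
now [0.4164 0.3641 0.0363] yaw -19.37 w 0.0291 F [-0.6 -0.  -1. ] t 8.4
(0.4218, 0.3668, 0.024, -23.5) -> [ 0.09 -0.09  0.24] [0.18 0.13 0.69]
```

View pics/t1c.png

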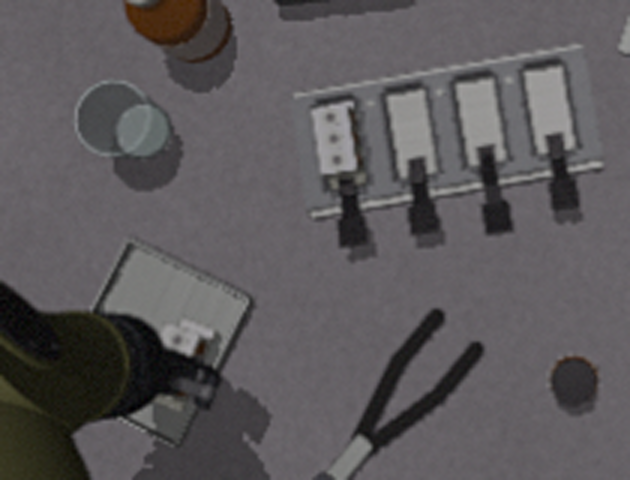

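The top crop shows the cassette at about (190,340), above the tray's right side. The commanded turn was not fully reached, so I check the joints.

```bash
python3 -c "
from h import *
print(r.state()['q'].round(3))
plan((.4225,.3683,.024,-19))"
```

```text
[-0.716  0.313 -0.055  1.878  0.016  0.974 -2.686]
now [0.4168 0.3643 0.0368] yaw -19.37 w 0.0291 F [-0.7  0.3 -2.2] t 8.4
(0.4225, 0.3683, 0.024, -19) -> [ 0.09 -0.12  0.25] [ 0.17  0.13 -0.06]
```

Request:
servo_tool(
  rows=[
    [0.05,-0.08,0,0,0,-0.5,1],
    [0.09,-0.12,0,0,0,-1.1,1],
    [0.09,-0.12,0,0,0,-1.1,1],
  ],
)

```text
clock: 8.8
position: [0.4236, 0.369, 0.0375]
ee_rot: [3.109, -0.349, -0.025]
force: [0.1, -0.2, -1.2]
gripper_width: 0.0297
gripper_force: 42.3
```

```bash
python3 -c "
from h import *
print(r.state()['q'].round(3))
plan((.4225,.3683,.024,-17))"
```

```text
[-0.7    0.326 -0.071  1.858  0.023  0.978 -2.575]
now [0.4236 0.369  0.0375] yaw -12.81 w 0.0297 F [ 0.1 -0.2 -1.2] t 8.8
(0.4225, 0.3683, 0.024, -17) -> [-0.01  0.01  0.27] [0.15 0.13 0.7 ]
```

Request:
servo_tool(
  rows=[
    [0,0,0.1,0.15,0.13,0.3,1],
    [0,0,0.2,0.15,0.13,0.3,1],
    [0,0,0.25,0.15,0.13,0.3,1],
    [0,0,0.27,0.15,0.13,0.3,1],
  ],
)

```text
clock: 9.3
position: [0.4219, 0.3683, 0.0247]
ee_rot: [3.114, -0.397, -0.004]
force: [-7.2, -5.1, 16.3]
gripper_width: 0.0291
gripper_force: 44.5
```

Request:
servo_tool(
  rows=[
    [0,0,0,0,0,0,0.5],
    [0,0,0,0,0,0,0.46],
    [0,0,0,0,0,0,0.46],
  ],
)

```text
clock: 9.68
position: [0.4226, 0.3686, 0.0231]
ee_rot: [3.116, -0.397, -0.002]
force: [0.0, -0.0, 0.3]
gripper_width: 0.046
gripper_force: 0.0
```

Request:
servo_tool(
  rows=[
    [0,0,-0.3,0,0,0,0.46],
    [0,0,-0.9,0,0,0,0.46],
    [0,0,-1.6,0,0,0,0.46],
    [0,0,-2.3,0,0,0,0.7],
    [0,0,-2.6,0,0,0,1],
  ],
)

```text
clock: 10.3
position: [0.4238, 0.3696, 0.1565]
ee_rot: [-3.113, 0.397, -0.003]
force: [-0.4, 1.0, -0.4]
gripper_width: 0.0102
gripper_force: 0.0
```

```bash
python3 -c "
from h import *
print(r.state()['q'].round(3))
plan((.525,.225,.16,10.5),(.525,.225,.021,10.5))"
```

```text
[-0.707  0.185 -0.063  1.772  0.012  1.182 -2.598]
now [0.4238 0.3696 0.1565] yaw -14.53 w 0.0102 F [-0.4  1.  -0.4] t 10.3
(0.525, 0.225, 0.16, 10.5) -> [ 2.68  2.29 -0.07] [-0.03 -0.02 -4.17]
(0.525, 0.225, 0.021, 10.5) -> [-0.   -0.    2.78] [0. 0. 0.]
```

Request:
servo_tool(
  rows=[
    [0.6,0.5,0,0,0,-1,1],
    [1.2,1.0,0,0,0,-2,1],
    [1.9,1.6,0,0,0,-3.1,1],
    [2.68,2.29,0,-0.03,-0.02,-4.17,1],
    [2.68,2.29,0,-0.03,-0.02,-4.17,1],
  ],
)

```text
clock: 10.92
position: [0.5262, 0.2184, 0.1527]
ee_rot: [3.124, 0.274, -0.006]
force: [-0.2, 0.3, -0.3]
gripper_width: 0.0001
gripper_force: 0.0
```

Request:
servo_tool(
  rows=[
    [0,0,0.7,0,0,0,1],
    [0,0,1.4,0,0,0,1],
    [0,0,2.0,0,0,0,1],
    [0,0,2.3,0,0,0,1],
    [0,0,2.4,0,0,0,1],
  ],
)

```text
clock: 11.55
position: [0.5225, 0.2242, 0.0326]
ee_rot: [3.125, 0.288, -0.008]
force: [-1.7, -0.8, 2.5]
gripper_width: 0.0
gripper_force: 0.9
```

Request:
servo_tool(
  rows=[
    [0,0,0.07,0,0,0,1],
    [0,0,0.14,0,0,0,1],
    [0,0,0.21,0,0,0,1],
    [0,0,0.28,0,0,0,1],
    [0,0,0.34,0,0,0,1],
  ],
)

```text
clock: 12.18
position: [0.5235, 0.2236, 0.0159]
ee_rot: [3.125, 0.287, -0.005]
force: [0.5, -0.6, 0.7]
gripper_width: 0.0001
gripper_force: 0.0
```

Request:
servo_tool(
  rows=[
    [0,0,0,0,0,0,1],
    [0,0,-0.8,0,0,0,1],
    [0,0,-1.6,0,0,0,1],
    [0,0,-2.0,0,0,0,1],
  ],
)

```text
clock: 12.68
position: [0.525, 0.2245, 0.1189]
ee_rot: [3.127, 0.287, 0.0]
force: [-0.6, -0.1, -0.5]
gripper_width: -0.0001
gripper_force: 0.0
```

```bash
python3 -c "
from h import *
plan((.6028,.2394,.12,10.5),(.6028,.2394,.032,10.5),(.6028,.2394,.16,10.5),(.4440,.4165,.16,-14.5))"
```

```text
now [0.525  0.2245 0.1189] yaw 10.48 w -0.0001 F [-0.6 -0.1 -0.5] t 12.7
(0.6028, 0.2394, 0.12, 10.5) -> [ 1.58 -0.01 -0.02] [ 0.02  0.   -0.  ]
(0.6028, 0.2394, 0.032, 10.5) -> [-0.   -0.    1.76] [0. 0. 0.]
(0.6028, 0.2394, 0.16, 10.5) -> [ 0.    0.   -2.56] [0. 0. 0.]
(0.444, 0.4165, 0.16, -14.5) -> [-2.48 -4.06 -0.  ] [-0.   -0.    4.17]
```

Request:
servo_tool(
  rows=[
    [0.5,0,0,0,0,0,0.41],
    [1.1,0,0,0,0,0,0.41],
    [1.58,-0.01,0.1,0,0,0,0.41],
    [1.58,-0.01,0.5,0,0,0,0.41],
    [1.58,-0.01,1.0,0,0,0,0.41],
  ],
)

```text
clock: 13.3
position: [0.6003, 0.2386, 0.0646]
ee_rot: [3.125, 0.287, -0.007]
force: [0.0, 0.4, 0.3]
gripper_width: 0.0502
gripper_force: 0.0
```

Request:
servo_tool(
  rows=[
    [0,0,0.25,0,0,0,0.41],
    [0,0,0.5,0,0,0,0.41],
    [0,0,0.74,0,0,0,0.41],
    [0,0,0.74,0,0,0,0.41],
  ],
)

```text
clock: 13.8
position: [0.6002, 0.2383, 0.0279]
ee_rot: [3.125, 0.287, -0.008]
force: [-0.6, 0.6, 1.2]
gripper_width: 0.0505
gripper_force: 0.0
```

Request:
servo_tool(
  rows=[
    [0,0,0,0,0,0,1],
    [0,0,0,0,0,0,1],
    [0,0,0,0,0,0,1],
    [0,0,0,0,0,0,1],
  ],
)

```text
clock: 14.3
position: [0.6015, 0.2389, 0.0297]
ee_rot: [3.126, 0.287, -0.003]
force: [-0.4, 0.2, 2.5]
gripper_width: 0.0293
gripper_force: 42.8
```

Request:
servo_tool(
  rows=[
    [0,0,-0.3,0,0,0,1],
    [0,0,-0.8,0,0,0,1],
    [0,0,-1.5,0,0,0,1],
    [0,0,-2.2,0,0,0,1],
    [0,0,-2.56,0,0,0,1],
  ],
)

```text
clock: 14.92
position: [0.6021, 0.2393, 0.1597]
ee_rot: [3.126, 0.287, -0.001]
force: [-0.0, -0.5, -1.3]
gripper_width: 0.029
gripper_force: 42.4
```

Request:
servo_tool(
  rows=[
    [-0.5,-0.8,0,0,0,0.8,1],
    [-1.0,-1.6,0,0,0,1.6,1],
    [-1.5,-2.5,0,0,0,2.5,1],
    [-2.0,-3.3,0,0,0,3.4,1],
    [-2.48,-4.06,0,0,0,4.1,1],
  ],
)

```text
clock: 15.55
position: [0.4406, 0.4169, 0.1563]
ee_rot: [3.113, -0.388, -0.006]
force: [0.8, 0.4, -1.8]
gripper_width: 0.029
gripper_force: 42.4
```

Request:
servo_tool(
  rows=[
    [0,0,0,0,0,0,1],
    [0,0,0,0,0,0,1],
  ],
)

```text
clock: 15.8
position: [0.4425, 0.4153, 0.1564]
ee_rot: [3.113, -0.384, -0.005]
force: [0.5, -0.5, -1.7]
gripper_width: 0.0296
gripper_force: 42.4
```

```bash
python3 -c "
from h import *
plan((.4440,.4165,.16,-14),(.4440,.4165,.028,-14))
grab('top','t2')
im=cv2.imread('pics/t2.png');cv2.imwrite('pics/t2c.png',cv2.resize(im[150:310,80:290],None,fx=3,fy=3,interpolation=2))"
```

```text
now [0.4425 0.4153 0.1564] yaw -14.08 w 0.0296 F [ 0.5 -0.5 -1.7] t 15.8
(0.444, 0.4165, 0.16, -14) -> [ 0.02 -0.03 -0.07] [ 0.05  0.02 -0.01]
(0.444, 0.4165, 0.028, -14) -> [ 0.   -0.    2.64] [0. 0. 0.]
```

View pics/t2c.png

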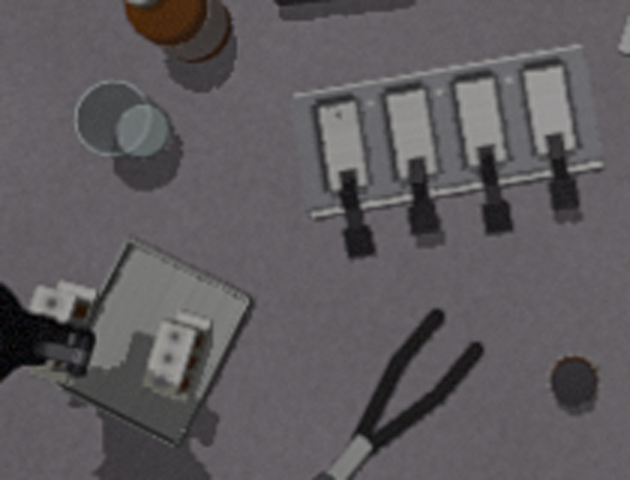

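spent2 stands in the tray at (175,355), with latches 4 and 2 open and slot 4 empty. Now I set spent3 down.

Request:
servo_tool(
  rows=[
    [0.03,-0.06,0.7,0.05,0,0,1],
    [0.03,-0.06,1.4,0.05,0,0,1],
    [0.03,-0.06,2.1,0.05,0,0,1],
    [0.03,-0.06,2.4,0.05,0,0,1],
    [0.03,-0.06,2.56,0.05,0,0,1],
  ],
)

```text
clock: 16.48
position: [0.445, 0.4174, 0.0284]
ee_rot: [-3.117, 0.388, 0.004]
force: [0.1, 0.4, -0.5]
gripper_width: 0.0295
gripper_force: 42.5
```

Request:
servo_tool(
  rows=[
    [0,0,0.02,0,0,0,1],
    [0,0,0.04,0,0,0,0.54],
    [0,0,0.04,0,0,0,0.54],
    [0,0,0.04,0,0,0,0.54],
  ],
)

```text
clock: 16.98
position: [0.4446, 0.4187, 0.0276]
ee_rot: [-3.115, 0.385, 0.002]
force: [-0.8, -0.4, -0.5]
gripper_width: 0.0392
gripper_force: 0.0
```

Request:
servo_tool(
  rows=[
    [0,0,-0.3,0,0,0,0.54],
    [0,0,-0.9,0,0,0,0.54],
    [0,0,-1.6,0,0,0,0.54],
    [0,0,-2.3,0,0,0,0.7],
    [0,0,-2.8,0,0,0,1],
  ],
)

```text
clock: 17.6
position: [0.4451, 0.4186, 0.1702]
ee_rot: [-3.114, 0.385, 0.0]
force: [0.6, 0.6, 0.4]
gripper_width: 0.0085
gripper_force: 0.0
```

```bash
python3 -c "
from h import *
plan((.5366,.1657,.16,10.5),(.5366,.1657,.021,10.5),(.5584,.0477,.14,10.5),(.5584,.0477,.019,10.5))"
```

```text
now [0.4451 0.4186 0.1702] yaw -14.11 w 0.0085 F [0.6 0.6 0.4] t 17.6
(0.5366, 0.1657, 0.16, 10.5) -> [3.01 4.46 0.18] [-0.04 -0.   -4.1 ]
(0.5366, 0.1657, 0.021, 10.5) -> [-0.   -0.    2.78] [0. 0. 0.]
(0.5584, 0.0477, 0.14, 10.5) -> [-0.    2.4  -2.38] [0. 0. 0.]
(0.5584, 0.0477, 0.019, 10.5) -> [-0.   -0.    2.42] [0. 0. 0.]
```

Next I press latches 3 and 1 open.

Request:
servo_tool(
  rows=[
    [0.6,0.9,0,0,0,-0.8,1],
    [1.2,1.8,0,0,0,-1.6,1],
    [1.8,2.7,0,0,0,-2.5,1],
    [2.4,3.6,0.1,0,0,-3.4,1],
    [3.01,4.46,0.18,-0.04,0,-4.1,1],
  ],
)

```text
clock: 18.23
position: [0.5369, 0.1632, 0.1587]
ee_rot: [3.127, 0.291, -0.001]
force: [0.3, 0.4, -1.6]
gripper_width: -0.0001
gripper_force: 0.0
```

Request:
servo_tool(
  rows=[
    [0,0,0.5,0,0,0,1],
    [0,0,1.2,0,0,0,1],
    [0,0,1.9,0,0,0,1],
    [0,0,2.3,0,0,0,1],
    [0,0,2.4,0,0,0,1],
  ],
)

```text
clock: 18.85
position: [0.5352, 0.1646, 0.0368]
ee_rot: [3.126, 0.287, -0.006]
force: [-0.5, -0.2, 2.7]
gripper_width: -0.0002
gripper_force: 0.8
```

Request:
servo_tool(
  rows=[
    [0,0,0.09,0,0,0,1],
    [0,0,0.17,0,0,0,1],
    [0,0,0.25,0,0,0,1],
    [0,0,0.33,0,0,0,1],
    [0,0,0.4,0,0,0,1],
  ],
)

```text
clock: 19.48
position: [0.5359, 0.1647, 0.0169]
ee_rot: [3.126, 0.287, -0.003]
force: [0.1, -0.2, 0.1]
gripper_width: -0.0
gripper_force: 0.0
```

Request:
servo_tool(
  rows=[
    [0,0,0,0,0,0,1],
    [0,0,-0.8,0,0,0,1],
    [0,0.6,-1.6,0,0,0,1],
    [0,1.5,-1.6,0,0,0,1],
    [0,2.4,-1.6,0,0,0,1],
  ],
)

```text
clock: 20.1
position: [0.5587, 0.0459, 0.0985]
ee_rot: [3.126, 0.288, -0.0]
force: [0.8, 0.2, -0.4]
gripper_width: 0.0001
gripper_force: 0.0
```

Request:
servo_tool(
  rows=[
    [0,0,0,0,0,0,1],
    [0,0,0.7,0,0,0,1],
    [0,0,1.1,0,0,0,1],
    [0,0,1.2,0,0,0,1],
    [0,0,1.3,0,0,0,1],
  ],
)

```text
clock: 20.72
position: [0.5582, 0.0475, 0.033]
ee_rot: [3.127, 0.288, -0.002]
force: [-0.5, -0.1, 1.5]
gripper_width: -0.0001
gripper_force: 0.8
```

Request:
servo_tool(
  rows=[
    [0,0,0.09,0,0,0,1],
    [0,0,0.17,0,0,0,1],
    [0,0,0.25,0,0,0,1],
    [0,0,0.3,0,0,0,1],
    [0,0,0.3,0,0,0,1],
  ],
)

```text
clock: 21.35
position: [0.5576, 0.0467, 0.0172]
ee_rot: [3.126, 0.287, -0.004]
force: [0.9, -0.1, 0.8]
gripper_width: -0.0003
gripper_force: 0.0
```

Request:
servo_tool(
  rows=[
    [0,0,-0.8,0,0,0,1],
    [0,0,-1.6,0,0,0,1],
    [0,0,-2.4,0,0,0,1],
    [0,0,-2.6,0,0,0,1],
    [0,0,-2.6,0,0,0,1],
  ],
)

```text
clock: 21.98
position: [0.5582, 0.047, 0.1477]
ee_rot: [3.126, 0.287, -0.002]
force: [0.2, 0.3, -0.3]
gripper_width: -0.0001
gripper_force: 0.0
```

```bash
python3 -c "
from h import *
plan((.4755,-.1135,.15,4.5),(.4755,-.1135,.065,4.5),(.474,-.1135,.044,4.5))
f=grab('wrist','w3'); print(w2px(f,[(.6362,.0625,.01),(.6253,.1215,.01),(.6144,.1805,.01),(.6028,.2394,.01)]).round(0))
"
```

```text
now [0.5582 0.047  0.1477] yaw 10.49 w -0.0001 F [ 0.2  0.3 -0.3] t 22.0
(0.4755, -0.1135, 0.15, 4.5) -> [-2.21  2.86 -0.04] [0.02 0.01 1.  ]
(0.4755, -0.1135, 0.065, 4.5) -> [ 0.  -0.   1.7] [0. 0. 0.]
(0.474, -0.1135, 0.044, 4.5) -> [-0.03 -0.    0.42] [0. 0. 0.]
[[277. 112.]
 [207. 112.]
 [138. 113.]
 [ 71. 115.]]
```

View pics/w3.png

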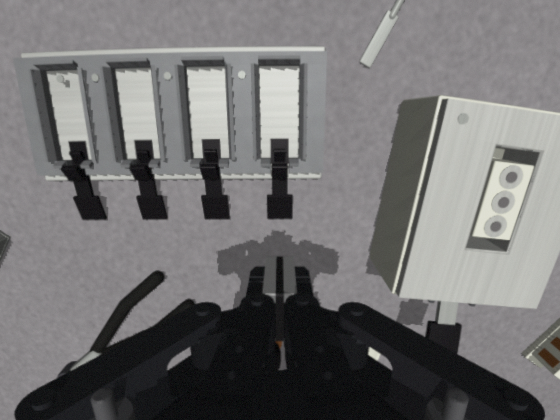

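All four latches are open, with foreshortened pads at (280,206), (215,206), (152,206) and (90,206). The slot centres match to about 1.5 mm. Next comes the ejector lever.

Request:
servo_tool(
  rows=[
    [-0.5,0.7,0,0,0,0.2,1],
    [-1.1,1.4,0,0,0,0.5,1],
    [-1.7,2.1,0,0,0,0.8,1],
    [-2.21,2.86,0,0.02,0,1.0,1],
    [-2.21,2.86,0.8,0.02,0,1.0,1],
  ],
)

```text
clock: 22.65
position: [0.4753, -0.1181, 0.1087]
ee_rot: [3.138, 0.112, 0.002]
force: [1.1, 0.9, -1.5]
gripper_width: 0.0
gripper_force: 0.0
```

Request:
servo_tool(
  rows=[
    [0,0,0.5,0,0,0,1],
    [0,0,0.75,0,0,0,1],
    [0,0,0.87,0,0,0,1],
    [0,0,0.99,0,0,0,1],
    [0,0,1.11,0,0,0,1],
  ],
)

```text
clock: 23.28
position: [0.474, -0.1139, 0.053]
ee_rot: [-3.139, -0.123, 0.009]
force: [-7.4, 0.7, 12.2]
gripper_width: 0.0001
gripper_force: 6.2
```

Request:
servo_tool(
  rows=[
    [0,0,0.08,0,0,0,1],
    [0,0,0.15,0,0,0,1],
    [0,0,0.2,0,0,0,1],
  ],
)

```text
clock: 23.65
position: [0.4747, -0.1139, 0.0455]
ee_rot: [-3.138, -0.123, 0.008]
force: [-17.0, 2.7, 41.0]
gripper_width: 0.0
gripper_force: 21.2
```

```bash
python3 -c "
from h import *
plan((.474,-.1135,.044,4.5))
"
```

```text
now [ 0.4747 -0.1139  0.0455] yaw 4.5 w 0.0 F [-17.    2.7  41. ] t 23.6
(0.474, -0.1135, 0.044, 4.5) -> [-0.01 -0.01  0.03] [-0.01  0.05 -0.  ]
```

Request:
servo_tool(
  rows=[
    [0,0,-0.4,0,0,0,1],
    [0,0,-1.2,0,0,0,0.6],
    [0,0,-2.0,0,0,0,0.41],
    [0,0,-2.3,0,0,0,0.41],
    [0,0,-2.3,0,0,0,0.41],
  ],
)

```text
clock: 24.28
position: [0.476, -0.1137, 0.158]
ee_rot: [3.139, 0.124, -0.001]
force: [-0.6, 0.5, 0.0]
gripper_width: 0.0507
gripper_force: 0.0
```

```bash
python3 -c "
from h import *
plan((.606,-.104,.16,4.5),(.606,-.104,.082,4.5))
f=grab('top','t3');g=grab('wrist','w4')
im=cv2.imread('pics/t3.png');w=cv2.imread('pics/w4.png')
o=np.zeros((420,800,3),np.uint8);o[:,:400]=cv2.resize(im[150:310,310:470],(400,400),interpolation=2)[:420] if 0 else cv2.copyMakeBorder(cv2.resize(im[150:310,310:470],(400,400),interpolation=2),0,20,0,0,0)
o[:300,400:]=cv2.resize(w,(400,300));cv2.imwrite('pics/t3c.png',o)
print(w2px(g,[(.606,-.104,.104)]))
"
```

```text
now [ 0.476  -0.1137  0.158 ] yaw 4.51 w 0.0507 F [-0.6  0.5  0. ] t 24.3
(0.606, -0.104, 0.16, 4.5) -> [ 2.61  0.01 -0.04] [0.   0.01 0.  ]
(0.606, -0.104, 0.082, 4.5) -> [ 0.   -0.    1.56] [0. 0. 0.]
[[279.69501935  12.87246498]]
```

View pics/t3c.png

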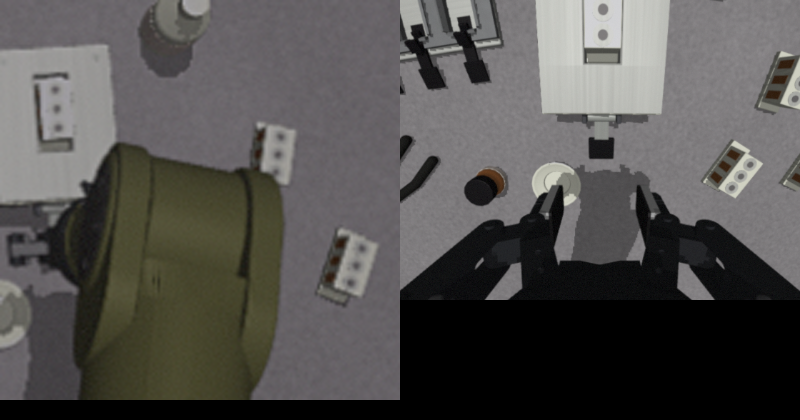

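The warm cassette is raised, with its vials at (602,20) in the wrist half and in line with the tool. Now I grip it.

Request:
servo_tool(
  rows=[
    [0.7,0,0,0,0,0,0.41],
    [1.4,0,0,0,0,0,0.41],
    [2.1,0,0,0,0,0,0.41],
    [2.61,0.01,0.2,0,0,0,0.41],
    [2.61,0.01,0.8,0,0,0,0.41],
  ],
  force=50,
)

```text
clock: 25.0
position: [0.6072, -0.1036, 0.1156]
ee_rot: [3.138, 0.125, -0.003]
force: [-0.3, -0.0, -0.2]
gripper_width: 0.0505
gripper_force: 0.0
```

Request:
servo_tool(
  rows=[
    [0,0,0.3,0,0,0,0.41],
    [0,0,0.55,0,0,0,0.41],
    [0,0,0.7,0,0,0,0.41],
    [0,0,0.7,0,0,0,0.41],
  ],
)

```text
clock: 25.5
position: [0.6051, -0.1041, 0.0821]
ee_rot: [3.139, 0.123, -0.004]
force: [0.2, 0.3, -0.2]
gripper_width: 0.0503
gripper_force: 0.0
```

Request:
servo_tool(
  rows=[
    [0,0,0,0,0,0,1],
    [0,0,0,0,0,0,1],
    [0,0,0,0,0,0,1],
    [0,0,0,0,0,0,1],
  ],
)

```text
clock: 26.0
position: [0.6059, -0.1045, 0.083]
ee_rot: [3.139, 0.123, -0.001]
force: [0.4, -0.4, 3.8]
gripper_width: 0.0285
gripper_force: 52.5
```

Request:
servo_tool(
  rows=[
    [0,0,-0.3,0,0,0,1],
    [0,0,-0.7,0,0,0,1],
    [0,0,-1.2,0,0,0,1],
    [0,0,-1.6,0,0,0,1],
    [0,0,-1.7,0,0,0,1],
  ],
)

```text
clock: 26.62
position: [0.6064, -0.104, 0.1695]
ee_rot: [3.139, 0.124, 0.001]
force: [-0.4, -0.2, -1.8]
gripper_width: 0.029
gripper_force: 51.9
```

```bash
python3 -c "
from h import *
plan((.636,.0615,.16,10.5),(.636,.0615,.05,10.5))
"
```

```text
now [ 0.6064 -0.104   0.1695] yaw 4.51 w 0.029 F [-0.4 -0.2 -1.8] t 26.6
(0.636, 0.0615, 0.16, 10.5) -> [ 0.85 -3.25  0.19] [ 0. -0. -1.]
(0.636, 0.0615, 0.05, 10.5) -> [-0.  -0.   2.2] [0. 0. 0.]
```

Request:
servo_tool(
  rows=[
    [0.15,-0.6,0,0,0,-0.2,1],
    [0.35,-1.3,0,0,0,-0.4,1],
    [0.55,-2.0,0,0,0,-0.6,1],
    [0.7,-2.7,0.1,0,0,-0.8,1],
    [0.85,-3.25,0.19,0,0,-1.0,1],
  ],
)

```text
clock: 27.25
position: [0.6344, 0.0648, 0.1563]
ee_rot: [-3.127, -0.293, 0.007]
force: [0.1, -0.3, -0.7]
gripper_width: 0.0289
gripper_force: 51.9
```

Request:
servo_tool(
  rows=[
    [0,0,0,0,0,0,1],
    [0,0,0.6,0,0,0,1],
    [0,0,1.2,0,0,0,1],
    [0,0,1.8,0,0,0,1],
    [0,0,2.0,0,0,0,1],
  ],
)

```text
clock: 27.88
position: [0.6332, 0.0599, 0.0552]
ee_rot: [3.128, 0.285, -0.011]
force: [-0.2, -1.3, -1.4]
gripper_width: 0.0291
gripper_force: 51.9
```

Request:
servo_tool(
  rows=[
    [0,0,0.08,0,0,0,1],
    [0,0,0.16,0,0,0,1],
    [0,0,0.24,0,0,0,1],
    [0,0,0.32,0,0,0,1],
    [0,0,0.4,0,0,0,1],
  ],
)

```text
clock: 28.5
position: [0.6351, 0.0612, 0.0377]
ee_rot: [3.128, 0.287, -0.003]
force: [0.9, -0.5, 6.9]
gripper_width: 0.0289
gripper_force: 52.9
```

```bash
python3 -c "
from h import *
plan((.636,.0615,.036,10.5))
"
```

```text
now [0.6351 0.0612 0.0377] yaw 10.49 w 0.0289 F [ 0.9 -0.5  6.9] t 28.5
(0.636, 0.0615, 0.036, 10.5) -> [ 0.02 -0.    0.03] [-0.    0.02 -0.  ]
```

Request:
servo_tool(
  rows=[
    [0,0,0.05,0,0,0,1],
    [0,0,0.1,0,0,0,1],
  ],
)

```text
clock: 28.75
position: [0.6346, 0.0612, 0.0323]
ee_rot: [3.128, 0.287, -0.005]
force: [-0.6, 0.1, -1.7]
gripper_width: 0.0295
gripper_force: 52.1
```

Request:
servo_tool(
  rows=[
    [0,0,0.03,0,0,0,1],
    [0,0,0.06,0,0,0,1],
  ],
)

```text
clock: 29.0
position: [0.6342, 0.0611, 0.0314]
ee_rot: [-3.128, -0.287, 0.007]
force: [-8.7, -1.2, 18.5]
gripper_width: 0.0292
gripper_force: 54.4
```

Request:
servo_tool(
  rows=[
    [0,0,-0.04,0,0,0,0.5],
    [0,0,-0.04,0,0,0,0.46],
    [0,0,-0.04,0,0,0,0.46],
  ],
)

```text
clock: 29.38
position: [0.6346, 0.0612, 0.0312]
ee_rot: [3.128, 0.287, -0.005]
force: [-0.0, -0.3, -0.2]
gripper_width: 0.046
gripper_force: 0.0
```

Request:
servo_tool(
  rows=[
    [0,0,-0.3,0,0,0,0.46],
    [0,0,-0.9,0,0,0,0.46],
    [0,0,-1.6,0,0,0,0.46],
    [0,0,-2.3,0,0,0,0.46],
    [0,0,-2.7,0,0,0,0.46],
  ],
)

```text
clock: 30.0
position: [0.6362, 0.0613, 0.1697]
ee_rot: [-3.128, -0.287, -0.002]
force: [0.6, -0.7, -0.0]
gripper_width: 0.046
gripper_force: 0.0
```

```bash
python3 -c "
from h import *
plan((.636,.0615,.16,10.5))
f=grab('top','t4');im=cv2.imread('pics/t4.png')
o=np.zeros((560,800,3),np.uint8)
o[:480,:400]=cv2.resize(im[190:286,390:470],None,fx=5,fy=5,interpolation=2)
w=cv2.imread('pics/t4.png');o[:400,400:]=cv2.resize(im[160:260,180:280],None,fx=4,fy=4,interpolation=2)
cv2.imwrite('pics/t4c.png',o)
"
```

```text
now [0.6362 0.0613 0.1697] yaw 10.49 w 0.046 F [ 0.6 -0.7 -0. ] t 30.0
(0.636, 0.0615, 0.16, 10.5) -> [-0.   -0.    0.19] [-0.   -0.01 -0.  ]
```

View pics/t4c.png

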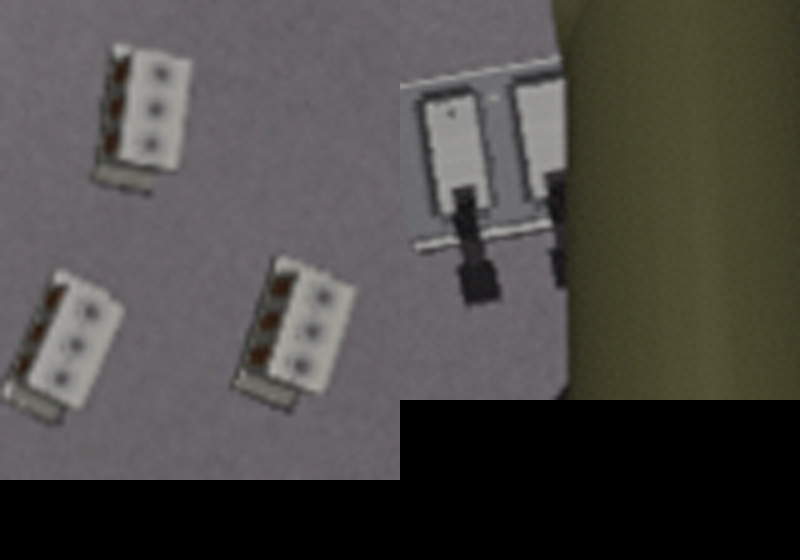

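The bench cassettes are at the same pixels as before, so none has been knocked. Next is cassette A at (.572,-.336).

```bash
python3 -c "
from h import *
plan((.5724,-.3358,.17,-10.5),(.5724,-.3358,.019,-10.5))
"
```

```text
now [0.6373 0.0614 0.1718] yaw 10.48 w 0.0462 F [ 0.9 -1.   1.8] t 30.1
(0.5724, -0.3358, 0.17, -10.5) -> [-2.72  7.58  0.02] [-0.01 -0.04  3.5 ]
(0.5724, -0.3358, 0.019, -10.5) -> [ 0.   -0.    3.02] [0. 0. 0.]
```

Request:
servo_tool(
  rows=[
    [-0.3,0.9,0,0,0,0,0.46],
    [-0.7,1.9,0,0,0,0,0.46],
    [-1.05,2.9,0,0,0,0,0.46],
    [-1.4,3.9,0,0,0,0,0.4],
    [-1.75,4.9,0,0,0,0,0.3],
  ],
)

```text
clock: 30.68
position: [0.5928, -0.197, 0.1659]
ee_rot: [-3.128, -0.287, 0.006]
force: [-0.2, -0.0, -0.1]
gripper_width: 0.0597
gripper_force: 0.0
```

Request:
servo_tool(
  rows=[
    [-0.35,0.9,0,0,0,1,0.3],
    [-0.7,1.9,0,0,0,2,0.3],
    [-0.97,2.68,0.02,0,0,3,0.3],
    [-0.97,2.68,0.3,0,0,3.5,0.3],
    [-0.97,2.68,0.6,0,0,3.5,0.3],
  ],
)

```text
clock: 31.3
position: [0.5699, -0.3363, 0.1354]
ee_rot: [3.128, -0.288, -0.006]
force: [1.1, 0.3, -0.1]
gripper_width: 0.0593
gripper_force: 0.0
```

```bash
python3 - <<'E'
from h import *
f=grab('wrist','w5')
plan((.5724,-.3358,.019,-10.5))
# white blob near predicted top face
u=w2px(f,[(.5724,-.3358,.042)])[0];print(u)
# vials / top-face centre by bright threshold
g=cv2.cvtColor(f['pixels'],cv2.COLOR_RGB2HSV);m=((g[...,2]>185)&(g[...,1]<45)).astype(np.uint8)
m=cv2.morphologyEx(m,cv2.MORPH_CLOSE,np.ones((15,15)))
n,l,st,c=cv2.connectedComponentsWithStats(m)
for i in range(1,n):
    if st[i,4]>1000:
        rr=cv2.minAreaRect(np.argwhere(l==i)[:,::-1].astype(np.float32));print(st[i],rr,px2w(f,[rr[0]],.042))
E
```

```text
now [ 0.569  -0.3347  0.1328] yaw -10.42 w 0.0597 F [-0.5 -0.4 -1.7] t 31.4
(0.5724, -0.3358, 0.019, -10.5) -> [0.09 0.01 2.27] [-0.01  0.07  0.01]
[277.61211435 213.03247129]
[   0    0   31   62 1499] ((15.0, 30.5), (30.0, 61.0), 0.0) [[ 0.73724944 -0.18008838  0.042     ]]
[ 260  162   38   84 2952] ((278.4999694824219, 203.49996948242188), (82.99998474121094, 36.99999237060547), 90.0) [[ 0.57995066 -0.3379235   0.042     ]]
```

View pics/w5.png

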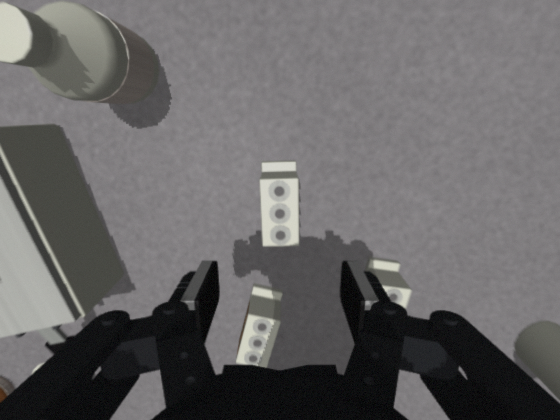

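The view shows cassette A with its middle vial at (280,213), predicted at (278,213), and the tool is aligned with it. Now I grip it.

Request:
servo_tool(
  rows=[
    [0.04,0.02,0.6,0,0.07,0,0.3],
    [0.09,0.03,1.2,0,0.07,0,0.3],
    [0.09,0.03,1.8,0,0.07,0,0.3],
    [0.09,0.03,2.1,0,0.07,0,0.3],
    [0.09,0.03,2.27,0,0.07,0,0.3],
  ],
  force=50,
)

```text
clock: 31.98
position: [0.5743, -0.3377, 0.0225]
ee_rot: [3.128, -0.285, 0.006]
force: [-0.4, -0.7, 0.9]
gripper_width: 0.0596
gripper_force: 0.0
```

Request:
servo_tool(
  rows=[
    [0,0,0,0,0,0,0.4],
    [0,0,0,0,0,0,1],
    [0,0,0,0,0,0,1],
    [0,0,0,0,0,0,1],
    [0,0,0,0,0,0,1],
  ],
)

```text
clock: 32.6
position: [0.5752, -0.3391, 0.0248]
ee_rot: [3.126, -0.287, 0.011]
force: [-0.4, 0.2, 6.9]
gripper_width: 0.0291
gripper_force: 50.5
```

```bash
python3 -c "
from h import *
plan((.5724,-.3358,.18,-10.5),(.6253,.1210,.18,10.5),(.6253,.1210,.05,10.5))
"
```

```text
now [ 0.5752 -0.3391  0.0248] yaw -10.51 w 0.0291 F [-0.4  0.2  6.9] t 32.6
(0.5724, -0.3358, 0.18, -10.5) -> [-0.04 -0.05 -3.1 ] [ 0.01 -0.07 -0.  ]
(0.6253, 0.121, 0.18, 10.5) -> [-0.62 -9.18 -0.  ] [ 0.   0.  -3.5]
(0.6253, 0.121, 0.05, 10.5) -> [-0.  -0.   2.6] [0. 0. 0.]
```

Request:
servo_tool(
  rows=[
    [0,0,-0.4,0,0,0,1],
    [0,0,-1.1,0,0,0,1],
    [0,0,-1.9,0,0,0,1],
    [0,0,-2.6,0,0,0,1],
    [0,0,-3.1,0,0,0,1],
  ],
)

```text
clock: 33.22
position: [0.5735, -0.3387, 0.181]
ee_rot: [3.126, -0.288, 0.01]
force: [-0.2, -0.8, -1.6]
gripper_width: 0.0289
gripper_force: 49.6
```

Request:
servo_tool(
  rows=[
    [-0.05,-0.8,0,0,0,0,1],
    [-0.12,-1.8,0,0,0,0,1],
    [-0.2,-2.8,0,0,0,0,1],
    [-0.25,-3.8,0,0,0,0,1],
    [-0.3,-4.8,0,0,0,0,1],
  ],
)

```text
clock: 33.85
position: [0.6022, -0.0982, 0.1788]
ee_rot: [3.127, -0.288, 0.008]
force: [0.7, 0.8, -0.2]
gripper_width: 0.0288
gripper_force: 49.7
```

Request:
servo_tool(
  rows=[
    [-0.06,-0.9,0,0,0,-0.7,1],
    [-0.12,-1.8,0,0,0,-1.4,1],
    [-0.18,-2.7,0,0,0,-2.1,1],
    [-0.24,-3.6,0,0,0,-2.8,1],
    [-0.31,-4.43,0,0,0,-3.5,1],
  ],
)

```text
clock: 34.48
position: [0.6276, 0.1227, 0.1784]
ee_rot: [3.126, 0.292, 0.007]
force: [0.9, -0.7, -1.0]
gripper_width: 0.0291
gripper_force: 49.5
```

Request:
servo_tool(
  rows=[
    [0,0,0,0,0,0,1],
    [0,0,0,0,0,0,1],
  ],
)

```text
clock: 34.72
position: [0.6277, 0.1205, 0.1778]
ee_rot: [3.125, 0.287, 0.007]
force: [-0.7, 0.2, -0.9]
gripper_width: 0.0289
gripper_force: 49.7
```

```bash
python3 -c "
from h import *
plan((.6273,.1214,.18,10.5),(.6273,.1214,.058,10.5),(.6273,.1214,.036,10.5))
"
```

```text
now [0.6277 0.1205 0.1778] yaw 10.49 w 0.0289 F [-0.7  0.2 -0.9] t 34.7
(0.6273, 0.1214, 0.18, 10.5) -> [-0.   -0.02 -0.04] [ 0.04 -0.04 -0.  ]
(0.6273, 0.1214, 0.058, 10.5) -> [-0.   -0.    2.44] [0. 0. 0.]
(0.6273, 0.1214, 0.036, 10.5) -> [-0.   -0.    0.44] [0. 0. 0.]
```

Request:
servo_tool(
  rows=[
    [0,-0.02,0.6,0.04,-0.04,0,1],
    [0,-0.02,1.2,0.04,-0.04,0,1],
    [0,-0.02,1.8,0.04,-0.04,0,1],
    [0,-0.02,2.2,0.04,-0.04,0,1],
    [0,-0.02,2.4,0.04,-0.04,0,1],
  ],
)

```text
clock: 35.35
position: [0.6278, 0.1206, 0.0568]
ee_rot: [-3.128, -0.285, 0.002]
force: [0.1, 0.2, -0.8]
gripper_width: 0.0287
gripper_force: 49.7
```

Request:
servo_tool(
  rows=[
    [0,0,0.08,0,0,0,1],
    [0,0,0.16,0,0,0,1],
    [0,0,0.24,0,0,0,1],
    [0,0,0.32,0,0,0,1],
  ],
)

```text
clock: 35.85
position: [0.6284, 0.122, 0.0421]
ee_rot: [-3.127, -0.287, -0.001]
force: [-0.6, 0.0, -0.6]
gripper_width: 0.0291
gripper_force: 49.7
```

Request:
servo_tool(
  rows=[
    [0,0,0.04,0,0,0,1],
    [0,0,0.08,0,0,0,1],
  ],
)

```text
clock: 36.1
position: [0.6291, 0.1222, 0.0386]
ee_rot: [-3.126, -0.287, -0.003]
force: [1.4, 0.4, 0.1]
gripper_width: 0.0291
gripper_force: 49.8
```

Request:
servo_tool(
  rows=[
    [0,0,0.03,0,0,0,1],
    [0,0,0.06,0,0,0,1],
  ],
)

```text
clock: 36.35
position: [0.6274, 0.1218, 0.0349]
ee_rot: [-3.127, -0.287, 0.003]
force: [-3.5, -0.6, 8.5]
gripper_width: 0.0289
gripper_force: 50.8
```

Request:
servo_tool(
  rows=[
    [0,0,0.03,0,0,0,1],
    [0,0,0.06,0,0,0,1],
  ],
)

```text
clock: 36.6
position: [0.6273, 0.1218, 0.0347]
ee_rot: [-3.126, -0.287, 0.003]
force: [-12.2, -2.1, 24.6]
gripper_width: 0.029
gripper_force: 52.8
```

Request:
servo_tool(
  rows=[
    [0,0,-0.04,0,0,0,0.5],
    [0,0,-0.04,0,0,0,0.46],
    [0,0,-0.04,0,0,0,0.46],
  ],
)

```text
clock: 36.98
position: [0.6278, 0.1219, 0.0333]
ee_rot: [-3.127, -0.287, 0.001]
force: [0.6, 0.4, 0.5]
gripper_width: 0.0463
gripper_force: 0.0
```

Request:
servo_tool(
  rows=[
    [0,0,-0.3,0,0,0,0.46],
    [0,0,-0.9,0,0,0,0.46],
    [-0.8,0,-1.6,0,0,0,0.46],
    [-1.6,0,-2.2,0,0,0,0.46],
    [-1.6,0,-2.2,0,0,0,0.46],
  ],
)

```text
clock: 37.6
position: [0.5497, 0.1071, 0.1477]
ee_rot: [-3.125, -0.287, -0.009]
force: [0.4, -0.0, -0.9]
gripper_width: 0.0458
gripper_force: 0.0
```

```bash
python3 -c "
from h import *
f=grab('wrist','w6')
plan((.4546,-.2929,.18,-25.5))
"
```

```text
now [0.5501 0.1073 0.1461] yaw 10.49 w 0.0461 F [ 0.7 -0.3  0.1] t 37.6
(0.4546, -0.2929, 0.18, -25.5) -> [-3.33  7.52 -0.71] [-0.04 -0.03  6.  ]
```

View pics/w6.png

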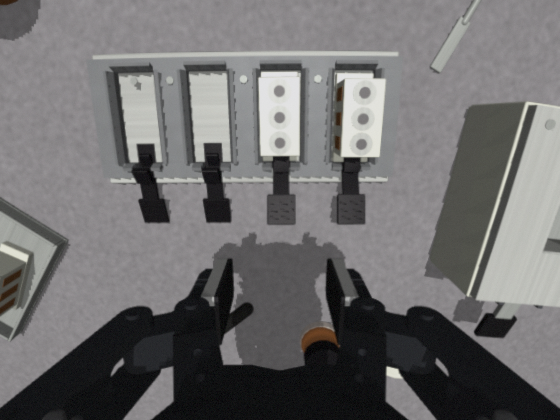

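Latches 1 and 2 are shut: their pads at (351,209) and (281,209) are full size, with hooks over the seated feet. Latches 3 and 4 are open. Next is cassette B.

Request:
servo_tool(
  rows=[
    [-0.3,0.7,-0.3,0,0,0,0.46],
    [-0.7,1.6,-0.71,0,0,0,0.46],
    [-1.1,2.5,-0.71,0,0,0,0.46],
    [-1.5,3.4,-0.71,0,0,0,0.4],
    [-1.9,4.3,-0.71,0,0,0,0.3],
  ],
)

```text
clock: 38.28
position: [0.4954, -0.1234, 0.1783]
ee_rot: [-3.127, -0.287, 0.001]
force: [0.2, 0.7, -0.1]
gripper_width: 0.0598
gripper_force: 0.0
```

Request:
servo_tool(
  rows=[
    [-0.4,0.9,0,0,0,1.3,0.3],
    [-0.8,1.8,0,0,0,2.6,0.3],
    [-1.2,2.7,0,0,0,3.9,0.3],
    [-1.43,3.22,0.3,0,0,5.2,0.3],
    [-1.43,3.22,0.8,0,0,6,0.3],
  ],
)

```text
clock: 38.9
position: [0.4539, -0.2971, 0.1384]
ee_rot: [3.06, -0.706, 0.001]
force: [0.3, 1.3, 0.4]
gripper_width: 0.0597
gripper_force: 0.0
```

Request:
servo_tool(
  rows=[
    [0,0,0,0,0,0,0.3],
    [0,0,0,0,0,0,0.3],
  ],
)

```text
clock: 39.15
position: [0.4549, -0.2928, 0.1389]
ee_rot: [-3.064, 0.69, 0.001]
force: [-0.3, -0.4, 0.6]
gripper_width: 0.0596
gripper_force: 0.0
```

```bash
cat >> h.py <<'E'
def caps(f,p,name):
    "predicted px of point p, Hough-found vial caps near it"
    u=w2px(f,[p])[0]; g=cv2.medianBlur(cv2.cvtColor(f['pixels'],cv2.COLOR_RGB2GRAY),3)
    c=cv2.HoughCircles(g,cv2.HOUGH_GRADIENT,1,14,param1=100,param2=11,minRadius=6,maxRadius=14)
    c=c[0] if c is not None else np.zeros((0,3)); c=c[np.linalg.norm(c[:,:2]-u,axis=1)<60]
    print('pred',u.round(0)); [print(x.round(0),px2w(f,[x[:2]],p[2])[0].round(4)) for x in c]
E
python3 - <<'E'
from h import *
f=grab('wrist','w7'); P=(.4546,-.2929,.042); caps(f,P,'B')
plan((.4546,-.2929,.021,-25.5))
E
```

```text
pred [279. 215.]
[282. 194.  11.] [ 0.4702 -0.302   0.042 ]
[282. 216.  10.] [ 0.4538 -0.2943  0.042 ]
[282. 236.  10.] [ 0.4371 -0.2873  0.042 ]
now [ 0.4551 -0.2929  0.1393] yaw -25.38 w 0.0596 F [-0.   0.5 -0.2] t 39.2
(0.4546, -0.2929, 0.021, -25.5) -> [-0.01  0.01  2.37] [-0.01 -0.    0.02]
```

Caps were found at (282,194), (282,216) and (282,236), predicted at (279,215), so B is where I expected it. Now I grip it.

Request:
servo_tool(
  rows=[
    [0,0.03,0.6,0,0,0,0.3],
    [-0.02,0.03,1.2,0,0,0,0.3],
    [-0.02,0.03,1.8,0,0,0,0.3],
    [-0.02,0.03,2.1,0,0,0,0.3],
    [-0.02,0.03,2.32,0,0,0,0.3],
  ],
)

```text
clock: 39.83
position: [0.4534, -0.2937, 0.0228]
ee_rot: [-3.063, 0.692, -0.001]
force: [0.5, -0.8, 1.3]
gripper_width: 0.0598
gripper_force: 0.0
```

Request:
servo_tool(
  rows=[
    [0,0,0,0,0,0,0.4],
    [0,0,0,0,0,0,1],
    [0,0,0,0,0,0,1],
    [0,0,0,0,0,0,1],
    [0,0,0,0,0,0,1],
  ],
)

```text
clock: 40.45
position: [0.4535, -0.2943, 0.0238]
ee_rot: [-3.063, 0.694, -0.003]
force: [-0.9, -0.8, 6.7]
gripper_width: 0.0289
gripper_force: 50.6
```

```bash
python3 -c "
from h import *
plan((.4546,-.2929,.18,-25.5),(.6150,.1805,.18,10.5))
"
```

```text
now [ 0.4535 -0.2943  0.0238] yaw -25.52 w 0.0289 F [-0.9 -0.8  6.7] t 40.5
(0.4546, -0.2929, 0.18, -25.5) -> [ 0.01 -0.04 -3.12] [-0.02 -0.01 -0.  ]
(0.615, 0.1805, 0.18, 10.5) -> [-1.18 -9.93 -0.  ] [ 0.  0. -6.]
```

Request:
servo_tool(
  rows=[
    [0,0,-0.4,0,0,0,1],
    [0,0,-1.1,0,0,0,1],
    [0,0,-1.9,0,0,0,1],
    [0,0,-2.6,0,0,0,1],
    [0,0,-3.1,0,0,0,1],
  ],
)

```text
clock: 41.08
position: [0.4527, -0.2939, 0.1791]
ee_rot: [-3.062, 0.693, -0.001]
force: [0.9, -0.1, -1.8]
gripper_width: 0.0287
gripper_force: 49.7
```

Request:
servo_tool(
  rows=[
    [-0.1,-0.9,0,0,0,0,1],
    [-0.2,-1.9,0,0,0,0,1],
    [-0.35,-2.9,0,0,0,0,1],
    [-0.46,-3.9,0,0,0,0,1],
    [-0.58,-4.9,0,0,0,0,1],
  ],
)

```text
clock: 41.7
position: [0.5319, -0.0587, 0.1777]
ee_rot: [-3.062, 0.693, 0.002]
force: [0.5, 0.3, -1.2]
gripper_width: 0.0293
gripper_force: 49.7
```

Request:
servo_tool(
  rows=[
    [-0.12,-1.0,0,0,0,-1.2,1],
    [-0.24,-2.0,0,0,0,-2.4,1],
    [-0.36,-3.0,0,0,0,-3.6,1],
    [-0.48,-4.0,0,0,0,-4.8,1],
    [-0.6,-5.06,0,0,0,-6.0,1],
  ],
)

```text
clock: 42.32
position: [0.6138, 0.1821, 0.1779]
ee_rot: [-3.127, -0.293, 0.001]
force: [1.0, -0.0, -0.6]
gripper_width: 0.0289
gripper_force: 49.6
```

Request:
servo_tool(
  rows=[
    [0,0,0,0,0,0,1],
    [0,0,0,0,0,0,1],
  ],
)

```text
clock: 42.58
position: [0.6133, 0.1804, 0.1775]
ee_rot: [-3.128, -0.287, 0.003]
force: [0.2, -0.6, -1.8]
gripper_width: 0.0289
gripper_force: 49.8
```

```bash
python3 -c "
from h import *
plan((.6146,.1805,.18,10.5),(.6146,.1805,.058,10.5),(.6146,.1805,.036,10.5))
"
```

```text
now [0.6133 0.1804 0.1775] yaw 10.47 w 0.0289 F [ 0.2 -0.6 -1.8] t 42.6
(0.6146, 0.1805, 0.18, 10.5) -> [ 0.02  0.   -0.05] [-0.01  0.02 -0.  ]
(0.6146, 0.1805, 0.058, 10.5) -> [-0.   -0.    2.44] [0. 0. 0.]
(0.6146, 0.1805, 0.036, 10.5) -> [-0.   -0.    0.44] [0. 0. 0.]
```

Request:
servo_tool(
  rows=[
    [0.02,0,0.6,0,0.02,0,1],
    [0.02,0,1.2,0,0.02,0,1],
    [0.02,0,1.8,0,0.02,0,1],
    [0.02,0,2.2,0,0.02,0,1],
    [0.02,0,2.4,0,0.02,0,1],
  ],
)

```text
clock: 43.2
position: [0.6144, 0.1801, 0.0574]
ee_rot: [-3.127, -0.285, -0.001]
force: [1.2, 0.6, -1.3]
gripper_width: 0.0287
gripper_force: 49.8
```

Request:
servo_tool(
  rows=[
    [0,0,0.08,0,0,0,1],
    [0,0,0.16,0,0,0,1],
    [0,0,0.24,0,0,0,1],
    [0,0,0.32,0,0,0,1],
  ],
)

```text
clock: 43.7
position: [0.6146, 0.1815, 0.0429]
ee_rot: [-3.126, -0.287, -0.003]
force: [-4.9, -1.0, 6.8]
gripper_width: 0.0292
gripper_force: 50.6
```

Request:
servo_tool(
  rows=[
    [0,0,0.04,0,0,0,1],
    [0,0,0.08,0,0,0,1],
  ],
)

```text
clock: 43.95
position: [0.6143, 0.1812, 0.0416]
ee_rot: [-3.126, -0.287, -0.001]
force: [-12.4, -4.1, 24.1]
gripper_width: 0.0288
gripper_force: 52.9
```

Request:
servo_tool(
  rows=[
    [0,0,0.03,0,0,0,1],
    [0,0,0.07,0,0,0,1],
  ],
)

```text
clock: 44.2
position: [0.6144, 0.181, 0.0387]
ee_rot: [-3.126, -0.287, -0.001]
force: [-12.3, -3.7, 20.3]
gripper_width: 0.0286
gripper_force: 52.9
```

Request:
servo_tool(
  rows=[
    [0,0,0.03,0,0,0,1],
    [0,0,0.03,0,0,0,1],
  ],
)

```text
clock: 44.45
position: [0.6139, 0.181, 0.0338]
ee_rot: [-3.127, -0.287, -0.0]
force: [-5.5, -2.1, 6.4]
gripper_width: 0.0286
gripper_force: 51.1
```

Request:
servo_tool(
  rows=[
    [0,0,0.03,0,0,0,1],
    [0,0,0.06,0,0,0,1],
  ],
)

```text
clock: 44.7
position: [0.614, 0.181, 0.0338]
ee_rot: [-3.127, -0.287, 0.001]
force: [-14.3, -4.4, 29.2]
gripper_width: 0.0285
gripper_force: 53.7
```

Request:
servo_tool(
  rows=[
    [0,0,-0.06,0,0,0,0.5],
    [0,0,-0.06,0,0,0,0.46],
    [0,0,-0.06,0,0,0,0.46],
  ],
)

```text
clock: 45.08
position: [0.6149, 0.1815, 0.033]
ee_rot: [-3.127, -0.287, -0.003]
force: [-0.2, -0.2, -0.3]
gripper_width: 0.0461
gripper_force: 0.0
```

Request:
servo_tool(
  rows=[
    [0,0,-0.3,0,0,0,0.46],
    [0,0,-0.9,0,0,0,0.46],
    [-0.8,0,-1.6,0,0,0,0.46],
    [-1.6,0,-2.2,0,0,0,0.46],
    [-1.6,0,-2.2,0,0,0,0.46],
  ],
)

```text
clock: 45.7
position: [0.5361, 0.1671, 0.1471]
ee_rot: [-3.124, -0.288, -0.012]
force: [0.8, 1.0, -0.4]
gripper_width: 0.0465
gripper_force: 0.0
```

```bash
python3 -c "
from h import *
f=grab('wrist','w8');t=grab('top','t8')
plan((.4623,-.4125,.18,-19.5))
a=cv2.imread('pics/w8.png')[30:240,60:460];b=cv2.imread('pics/t8.png')[190:290,380:480]
o=np.zeros((400,800,3),np.uint8);o[:210,:400]=a;o[:,400:]=cv2.resize(b,(400,400),interpolation=2);cv2.imwrite('pics/w8c.png',o)
"
```

```text
now [0.5367 0.1669 0.1442] yaw 10.5 w 0.0459 F [-0.3 -0.8 -0.9] t 45.8
(0.4623, -0.4125, 0.18, -19.5) -> [-3.57 11.12 -0.76] [-0.03 -0.04  5.  ]
```

View pics/w8c.png

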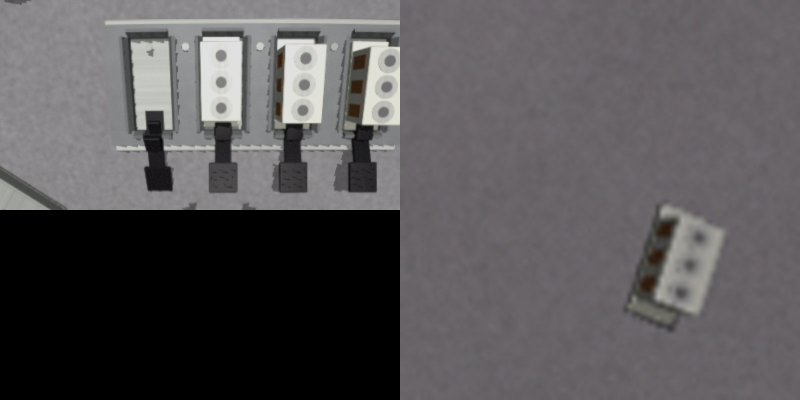

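Slots 1 to 3 are seated with their latches shut, and cassette C at top pixel (452.5,256) has not moved. Next is C.

Request:
servo_tool(
  rows=[
    [-0.3,0.8,-0.4,0,0,0,0.46],
    [-0.6,1.7,-0.76,0,0,0,0.46],
    [-0.9,2.7,-0.76,0,0,0,0.46],
    [-1.2,3.7,-0.76,0,0,0,0.4],
    [-1.5,4.7,-0.76,0,0,0,0.3],
  ],
)

```text
clock: 46.42
position: [0.5052, -0.0802, 0.1798]
ee_rot: [-3.127, -0.287, -0.002]
force: [0.6, 0.3, -0.6]
gripper_width: 0.0597
gripper_force: 0.0
```

Request:
servo_tool(
  rows=[
    [-0.3,1,0,0,0,0,0.3],
    [-0.6,2,0,0,0,0,0.3],
    [-0.9,3,0,0,0,0,0.3],
    [-1.2,3.9,0,0,0,0,0.3],
    [-1.5,4.7,0,0,0,0,0.3],
  ],
)

```text
clock: 47.05
position: [0.4738, -0.3254, 0.179]
ee_rot: [-3.128, -0.286, -0.0]
force: [0.2, -1.1, -0.1]
gripper_width: 0.0597
gripper_force: 0.0
```

Request:
servo_tool(
  rows=[
    [-0.3,0.9,0,0,0,1.2,0.3],
    [-0.57,1.72,0,0,0,2.4,0.3],
    [-0.57,1.72,0.3,0,0,3.7,0.3],
    [-0.57,1.72,0.8,0,0,5.0,0.3],
    [-0.57,1.72,0.8,0,0,5.0,0.3],
  ],
)

```text
clock: 47.68
position: [0.4607, -0.4119, 0.1367]
ee_rot: [-3.093, 0.53, 0.007]
force: [0.6, -0.9, -0.2]
gripper_width: 0.0598
gripper_force: 0.0
```

Request:
servo_tool(
  rows=[
    [0,0,0,0,0,0,0.3],
    [0,0,0,0,0,0,0.3],
  ],
)

```text
clock: 47.92
position: [0.4623, -0.4131, 0.1408]
ee_rot: [-3.095, 0.53, -0.004]
force: [0.2, 0.1, -0.6]
gripper_width: 0.06
gripper_force: 0.0
```

```bash
python3 - <<'E'
from h import *
f=grab('wrist','w9'); P=(.4623,-.4125,.042); caps(f,P,'C')
plan((.4623,-.4125,.022,-19.5))
E
```

```text
pred [279. 215.]
[280. 216.  10.] [ 0.4616 -0.4131  0.042 ]
[280. 194.  10.] [ 0.4788 -0.4192  0.042 ]
[282. 236.  12.] [ 0.4438 -0.4086  0.042 ]
[294. 184.  10.] [ 0.4828 -0.4322  0.042 ]
now [ 0.4622 -0.4131  0.1409] yaw -19.45 w 0.06 F [ 0.3 -0.2  0.8] t 48.0
(0.4623, -0.4125, 0.022, -19.5) -> [-0.01 -0.01  2.38] [-0.02 -0.03  0.01]
```

The caps are aligned with the prediction. Now I grip C.

Request:
servo_tool(
  rows=[
    [0,0,0.6,0,0,0,0.3],
    [-0.01,0,1.2,0,0,0,0.3],
    [-0.01,0,1.8,0,0,0,0.3],
    [-0.01,0,2.1,0,0,0,0.3],
    [-0.01,0,2.34,0,0,0,0.3],
  ],
)

```text
clock: 48.6
position: [0.4619, -0.4125, 0.023]
ee_rot: [-3.094, 0.531, -0.004]
force: [-0.4, -0.6, -0.3]
gripper_width: 0.0597
gripper_force: 0.0
```

Request:
servo_tool(
  rows=[
    [0,0,0,0,0,0,0.4],
    [0,0,0,0,0,0,1],
    [0,0,0,0,0,0,1],
    [0,0,0,0,0,0,1],
    [0,0,0,0,0,0,1],
  ],
)

```text
clock: 49.22
position: [0.4622, -0.413, 0.0242]
ee_rot: [-3.095, 0.532, -0.006]
force: [-0.8, 0.4, 5.8]
gripper_width: 0.029
gripper_force: 50.6
```

Request:
servo_tool(
  rows=[
    [0,0,-0.4,0,0,0,1],
    [0,0,-1.1,0,0,0,1],
    [0,0,-1.9,0,0,0,1],
    [0,0,-2.6,0,0,0,1],
    [0,0,-3.1,0,0,0,1],
  ],
)

```text
clock: 49.85
position: [0.4612, -0.4127, 0.1805]
ee_rot: [-3.094, 0.532, -0.005]
force: [0.0, 0.1, -2.7]
gripper_width: 0.0292
gripper_force: 49.8
```

```bash
python3 -c "
from h import *
plan((.6028,.2394,.18,10.5))
"
```

```text
now [ 0.4612 -0.4127  0.1805] yaw -19.53 w 0.0292 F [ 0.   0.1 -2.7] t 49.9
(0.6028, 0.2394, 0.18, 10.5) -> [ -1.69 -13.24   0.04] [-0.02 -0.03 -5.  ]
```

Request:
servo_tool(
  rows=[
    [-0.1,-0.9,0,0,0,0,1],
    [-0.23,-1.9,0,0,0,0,1],
    [-0.36,-2.9,0,0,0,0,1],
    [-0.5,-3.9,0,0,0,0,1],
    [-0.63,-4.9,0,0,0,0,1],
  ],
)

```text
clock: 50.48
position: [0.513, -0.1695, 0.1792]
ee_rot: [-3.093, 0.532, -0.003]
force: [1.7, -0.0, -2.6]
gripper_width: 0.0292
gripper_force: 50.0
```

Request:
servo_tool(
  rows=[
    [-0.13,-1,0,0,0,0,1],
    [-0.26,-2,0,0,0,0,1],
    [-0.38,-3,0,0,0,0,1],
    [-0.5,-4,0,0,0,0,1],
    [-0.63,-4.9,0,0,0,0,1],
  ],
)

```text
clock: 51.1
position: [0.5653, 0.0721, 0.1799]
ee_rot: [-3.094, 0.531, -0.003]
force: [0.2, 0.2, -1.9]
gripper_width: 0.0287
gripper_force: 50.0
```

Request:
servo_tool(
  rows=[
    [-0.1,-0.9,0,0,0,-1,1],
    [-0.2,-1.8,0,0,0,-2,1],
    [-0.3,-2.7,0,0,0,-3,1],
    [-0.43,-3.44,0,-0.02,-0.03,-4,1],
    [-0.43,-3.44,0,-0.02,-0.03,-5,1],
  ],
)

```text
clock: 51.72
position: [0.6014, 0.2446, 0.1795]
ee_rot: [-3.125, -0.302, 0.004]
force: [-0.7, -0.5, -1.4]
gripper_width: 0.029
gripper_force: 50.0
```

Request:
servo_tool(
  rows=[
    [0,0,0,0,0,0,1],
    [0,0,0,0,0,0,1],
  ],
)

```text
clock: 51.98
position: [0.6027, 0.2385, 0.1799]
ee_rot: [3.129, 0.282, -0.002]
force: [-0.3, 0.2, -0.5]
gripper_width: 0.0289
gripper_force: 50.0
```

```bash
python3 -c "
from h import *
plan((.6022,.2392,.18,10.5),(.6022,.2392,.058,10.5))
"
```

```text
now [0.6027 0.2385 0.1799] yaw 10.3 w 0.0289 F [-0.3  0.2 -0.5] t 52.0
(0.6022, 0.2392, 0.18, 10.5) -> [-0.01 -0.02 -0.  ] [ 0.    0.01 -0.03]
(0.6022, 0.2392, 0.058, 10.5) -> [-0.   -0.    2.44] [0. 0. 0.]
```

Request:
servo_tool(
  rows=[
    [-0.01,-0.02,0.6,0,0,-0.03,1],
    [-0.01,-0.02,1.2,0,0,-0.03,1],
    [-0.01,-0.02,1.8,0,0,-0.03,1],
    [-0.01,-0.02,2.2,0,0,-0.03,1],
    [-0.01,-0.02,2.42,0,0,-0.03,1],
  ],
)

```text
clock: 52.6
position: [0.6015, 0.24, 0.0576]
ee_rot: [3.128, 0.29, -0.004]
force: [0.5, 0.3, -1.2]
gripper_width: 0.0289
gripper_force: 50.0
```

Request:
servo_tool(
  rows=[
    [0,0,0.08,0,0,0,1],
    [0,0,0.16,0,0,0,1],
    [0,0,0.24,0,0,0,1],
    [0,0,0.32,0,0,0,1],
  ],
)

```text
clock: 53.1
position: [0.6023, 0.2404, 0.043]
ee_rot: [-3.128, -0.292, 0.0]
force: [0.0, -2.3, 2.4]
gripper_width: 0.0287
gripper_force: 50.4
```

Request:
servo_tool(
  rows=[
    [0,0,0.04,0,0,0,1],
    [0,0,0.08,0,0,0,1],
  ],
)

```text
clock: 53.35
position: [0.6031, 0.2401, 0.0395]
ee_rot: [-3.128, -0.291, -0.002]
force: [2.4, -2.5, 3.4]
gripper_width: 0.0287
gripper_force: 50.6
```

Request:
servo_tool(
  rows=[
    [0,0,0.03,0,0,0,1],
    [0,0,0.07,0,0,0,1],
  ],
)

```text
clock: 53.6
position: [0.6017, 0.2398, 0.0346]
ee_rot: [3.127, 0.291, -0.003]
force: [1.3, -3.7, -0.1]
gripper_width: 0.0288
gripper_force: 50.2
```

Request:
servo_tool(
  rows=[
    [0,0,0.04,0,0,0,1],
    [0,0,0.06,0,0,0,1],
  ],
)

```text
clock: 53.85
position: [0.6015, 0.2397, 0.0341]
ee_rot: [3.128, 0.291, -0.004]
force: [-7.1, -7.0, 18.8]
gripper_width: 0.0292
gripper_force: 52.4
```

Request:
servo_tool(
  rows=[
    [0,0,-0.04,0,0,0,0.5],
    [0,0,-0.04,0,0,0,0.46],
    [0,0,-0.04,0,0,0,0.46],
  ],
)

```text
clock: 54.22
position: [0.6011, 0.2414, 0.0334]
ee_rot: [-3.127, -0.293, 0.004]
force: [-0.1, -0.2, -0.0]
gripper_width: 0.0461
gripper_force: 0.0
```

Request:
servo_tool(
  rows=[
    [0,0,-0.3,0,0,0,0.46],
    [0,0,-0.9,0,0,0,0.46],
    [-0.8,0.8,-1.6,0,0,0,0.46],
    [-1.6,1.6,-2.4,0,0,0,0.46],
    [-1.6,2.2,-2.6,0,0,0,0.46],
  ],
)

```text
clock: 54.85
position: [0.5432, 0.1169, 0.1674]
ee_rot: [-3.126, -0.293, -0.003]
force: [1.3, 0.2, -0.3]
gripper_width: 0.0462
gripper_force: 0.0
```

Request:
servo_tool(
  rows=[
    [0,0,0,0,0,0,0.46],
    [0,0,0,0,0,0,0.46],
  ],
)

```text
clock: 55.1
position: [0.5437, 0.1185, 0.1646]
ee_rot: [-3.126, -0.292, 0.001]
force: [-0.3, -0.6, 0.4]
gripper_width: 0.0462
gripper_force: 0.0
```

```bash
python3 -c "
from h import *
f=grab('wrist','w10');t=grab('side','s10')
a=cv2.imread('pics/w10.png');b=cv2.imread('pics/s10.png')[110:290,150:350]
o=np.zeros((420,800,3),np.uint8);o[:300,:400]=cv2.resize(a,(400,300),interpolation=3);o[:360,400:]=cv2.resize(b,(400,360),interpolation=2);cv2.imwrite('pics/fin.png',o)
"
```

```text
(no output)
```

View pics/fin.png

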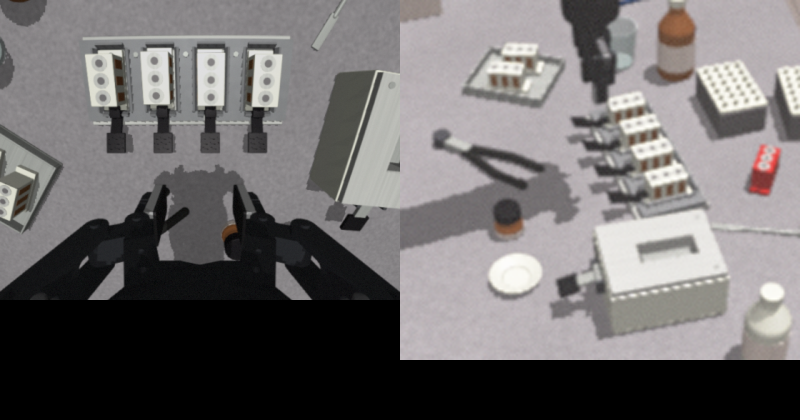

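The final view shows all four slots filled with their latches shut (pads at (117,142), (163,142), (210,142) and (257,142)). Both spent cassettes stand in the tray, at (505,75) and (520,55), and the bottles, jar, beaker and dish look undisturbed.

```bash
python3 -c "
from cell import r
print(r.hand_in())"
```

```text
the job is handed in; nothing more can be done
None
```

The job is handed in at about 55 s: both spent cassettes (slots 2 and 4) stand in the steel tray, and the warm cassette and all three bench cassettes are home in the four slots with every latch shut; one lever press reached 41 N at the fingertips, against the 40 N limit stated for the arm and gripper body.

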